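# Load a relay base plate in the locating fixture

## Task

Load the relay base plate in the locating fixture. Lay it flat on the bed with its bare long edge towards the two dowels, push it back until that edge bears on both dowels, then push it along them until its end bears on the end stop; feel it bear firmly on each with a few newtons, but never press it on a dowel or the stop with more than 20 N. With the plate still home on all three points, press the toggle clamp's handle down until the clamp snaps over and holds the plate, and let go, leaving the things lying around undisturbed.

Things in the scene. Friction and masses are not known exactly. Their poses are not given: they have to be found in the camera images.
- base_plate: The loose workpiece, 0.34 to 0.59 kg: aluminium plate 160 (x) x 110 (y) x 8 mm with a black relay on top. Origin at the centre of its underside, z up. Its bare long edge for the dowels is at y = +55, its end for the stop at x = +80 mm, where a white terminal strip 14 mm high stands. It starts on the bench, right of the fixture. Sliding it on the bed takes 2 to 5 N, along the dowels up to 10 N.
- relay (a point): Centre of the relay on the base plate (plate frame x = 0, y = -20, z = +22 mm). The relay is a block 58 (x) x 45 (y) x 28 mm high, standing on the plate from z = 8 to z = 36 mm: the thing to grip, across its 45 mm width (along y). Axes as the plate's.
- fixture: The fixture, screwed to the bench: dark steel bed 15 mm thick (top at z = +15 mm), flat, reaching from x = -115 to +135 and y = -80 to +125 mm about the origin, which lies on its underside. The dowels stand along its +y side with the clamp behind them, the end stop at its +x end. When home, the plate has the same axes as the fixture, its origin at fixture y = 0 and its underside at z = 15 mm.
- dowel_near: Upright steel dowel 10 mm in diameter, 16 mm high, fixed in the bed at fixture x = -50, y = +60 mm (its front touches y = +55). Origin at its foot, on the bed.
- dowel_far: The other dowel, the same, at fixture x = +50, y = +60 mm.
- end_stop: Adjustable end stop, locked on the bed (it stands elsewhere each time, at fixture x = 73 to 87, y = 0 mm): steel block with a stop screw, whose round head (10 mm) faces the fixture's -x. Origin on the bed straight below the face of the head; axes as the fixture's. The plate's end is home when it touches this face. The block behind it spans x = +18 to +46, y = -17 to +17 mm and is 24 mm high.
- clamp_arm: Arm of the toggle clamp, coupled to its handle; origin on its pivot at fixture x = 0, y = +78, z = 39 mm. Open, it stands up, its top about 90 mm above the bench; shut, it reaches 43 mm towards the fixture's -y and its rubber foot presses on the plate 20 mm inside the bare edge.
- clamp_handle (a joint): Handle of the toggle clamp (rad): 0 open, about 0.9 shut on the plate. It turns about the fixture's x axis through fixture y = +80, z = 42 mm; open, the handle (bar with round black grip 13 mm thick, ending 77 mm from the pivot) rises at 0.9 rad (52 degrees) above level towards the fixture's +y; shut, it lies level. An over-centre spring holds it open until it is pressed about half-way (this takes 10 to 15 N at the grip), then snaps it shut by itself.
- handle_grip (a point): Point on the axis of the handle's grip, 52 mm from the handle's pivot. Pressing straight down from above at fixture y = +115 to +122 mm shuts the clamp; shut, the grip's top lies 49 mm above the bench.
Not all that is in view belongs to the job. Several things look just like the base_plate: the one meant starts farthest from the robot's base.

How it is judged:
On the way, in this order (a step that is already met when the one before it is completed fails the run):
1. the plate lies flat on the bed with its bare long edge home along both dowels (square, within 1.5 mm) and pressed on them with over 2 N, the clamp still open ((contact force between base_plate and dowel_near above 2 N or contact force between base_plate and dowel_far above 2 N) and y of base_plate in the frame of fixture above -0.0015 m and angle between the x axis of base_plate and the x axis of fixture, either way round below 0.02 rad and angle between base_plate's own z axis and vertical below 0.03 rad and z of base_plate in the frame of fixture below 0.017 m and y of relay in the frame of fixture below 0 m and value of joint clamp_handle below 0.3 rad), for 0.15 s.
2. the plate's end bears on the end stop (over 2 N), with the edge home at both dowels and the clamp still open (contact force between base_plate and end_stop above 2 N and y of base_plate in the frame of fixture above -0.0015 m and angle between the x axis of base_plate and the x axis of fixture, either way round below 0.02 rad and value of joint clamp_handle below 0.3 rad), for 0.15 s.
3. the clamp is snapped shut and its foot presses on the plate (value of joint clamp_handle above 0.75 rad and contact force between clamp_arm and base_plate above 1.5 N), for 0.2 s.
At the end, for the whole second after the job is handed in: The plate lies flat on the bed at rest, its bare edge within 1.5 mm of the line of the dowels (at its middle) and within 0.02 rad of square to it and its end within 1.7 mm of the end stop; the clamp is snapped shut (handle above 0.75 rad) and its foot presses on the plate with more than 1.5 N (all of step 3 and y of base_plate in the frame of fixture between -0.0015 and 0.0015 m and angle between the x axis of base_plate and the x axis of fixture, either way round below 0.02 rad and y of relay in the frame of fixture below 0 m and x of base_plate in the frame of end_stop between -0.0817 and -0.0785 m and z of base_plate in the frame of fixture below 0.017 m and angle between base_plate's own z axis and vertical below 0.03 rad and linear speed of base_plate below 0.01 m/s); the robot touches nothing.
It fails at once if the plate is pressed on a dowel or the end stop with more than 20 N (contact force between base_plate and dowel_near above 20 N or contact force between base_plate and dowel_far above 20 N or contact force between base_plate and end_stop above 20 N).
It fails at once if a bystander (screwdriver, stop-button box, screw tray) is moved by more than 20 mm (distance of any of screwdriver, stop_station, screw_tray from where it was at the start of the episode above 0.02 m).
It also fails if it takes over 72 s, if anything falls off the work surface, if the arm or the gripper's body presses on something with over 40 N, if the wrist force passes 120 N, or if a joint passes its speed limit or range.

## Robot

A 7-joint arm with a two-finger parallel gripper is mounted at the origin on the work surface. World frame = base frame: x ahead of the robot, y to its left, z up, the work surface at z = 0. Lengths are in m, angles in rad, forces in N, time in s.
With the tool pointing down it reaches from about 0.4 to 0.875 m from the base axis. Payload 19.3 kg.
Tool frame: the origin (TCP) lies between the finger pads; the fingertips stand 19 mm ahead of it and the grasp point (between the pads) is the TCP; z points along the fingers, y is the direction in which the jaws open and shut (so a half turn about z gives the same grasp; the last joint's range is limited). The gripper opens to 85 mm and grips with 20 to 120 N. Pads are 22 mm wide; open, the fingers measure 114 mm over their backs; the gripper's body (76 mm by 85 mm) begins 54 mm behind the grasp point. The pads swing forward as they close: fully open they stand 13 mm farther back than shut.
Start: joints at [1.271, 0.521, -0.036, 1.599, 0.021, 1.021, -0.113], TCP at [0.142, -0.609, 0.217] pointing down, gripper open.
Joint ranges: [-2.91, 2.91], [-0.3, 2.13], [-1.5, 1.42], [0.17, 2.43], [-1.26, 4.41], [0.16, 1.93], [-2.52, 2.52]. Speed limits (rad/s): [1.89, 1.89, 2.39, 2.39, 3.01, 3.01, 3.01].

## Interface

Orientations are given as [roll, pitch, yaw] about the fixed x, y, z axes, in that order (R = Rz(yaw) Ry(pitch) Rx(roll)).
In Python, from workcell import status, imaging, bot gives the robot as it stands.
- The arm moves only by the shell command python3 -m handwheel 'ROWS' [FORCE]. ROWS is JSON, a list of rows, each an object with "offset": the shift along the tool's x, y, z in mm, a list of three; "rot": the turn, a rotation vector about the tool's x, y, z in degrees, a list of three; "claw": the opening, from -1 (shut) to 1 (fully open). A call has 1 to 12 rows; each row shifts and turns the commanded pose from where the row before left it, along the tool's axes as they then stand; what a row does not reach is not made up. A row lasts 1/10 s, in which the tool goes at most 50 mm and 8.59 degrees, less where a joint would pass 70% of its speed; a pose out of reach is approached as far as the arm can. A call is refused whole if a number of a shift passes 50 or a number of a turn 8.59, either way. A call with a gripper value outside its range is refused whole. The fingers move at their own pace and stop on an object; FORCE is the grip in N (left out, the last holds). Time passes only in rows, so rows that do not move let the fingers close. It gives the time, the measured TCP pose, the force and the opening at its end, in the units of the state.
- status.observe(): the state, without advancing time (a new reading comes with each control period).
- imaging.grab_frame(name): name is "scene" or "side" or "wrist"; returns a dict with "color" (400x640x3 uint8, red, green, blue), "range_z" (400x640 float32, m along the optical axis (not along the pixel's ray), 0 where there is no reading), "fx", "fy", "cx", "cy" (pixels), "camera_from_world" (4x4, takes a point from world to camera coordinates). Camera axes: x right, y down, z forward; pixel columns grow to the right and rows downward; lengths in m; the calibration is good to about 2 mm. A picture is of the moment at which its call begins.
- bot.job_done(): hands the job in, once; it reports no verdict.
Trained networks look in the newest picture that a camera, given by its name, has taken for a name from the list of things; names that differ only in an ending like _2 or _b are one class to them, and where a whole thing is asked for, a point or a joint stands for the part that bears it (a point fixed in the world has none). Each returns a list of dicts, best first, with "conf" (0 to 1); they miss things now and then, are a little off and sometimes report something else, mostly with a low value. They report only what shows in the picture. A call takes as long as a camera call. They do not tell look-alikes from the thing itself.
- imaging.regions_of(thing, camera): "region" (400x640 bool, what is visible of it) and "box" ([centre column, centre row, width, height] in pixels, round what is visible of it).
- imaging.mark_of(thing, camera): "uv" ([column, row] in pixels: a listed point, or the origin of a listed thing).
The state is a dict: "clock": time; "qpos": joint angles; "qd": joint speeds; "joint_efforts": joint torques, N m; "position": TCP position; "tool_rot": TCP orientation; "force": force on the tool from outside, world axes, zero at the start; "moment": the same for the moment, N m; "grip_width": finger opening in m.
Only numpy, scipy, OpenCV 4.12 (cv2) and the standard library are available. Lean on these libraries where they do the work, as an engineer would, in place of code of your own. Each camera call takes 0.05 s, during which the arm holds its last target.

## Working session

There is one attempt and no reset: what is moved stays moved. The work goes in short steps, Python scripts to look and compute and a shell command to move; the robot and the scene stay as the last step left them, time stands still between calls to the robot, and variables do not carry over. Pictures are saved under pics/ and viewed, and the job is handed in when it is done.

```bash
mkdir -p pics
cat > h.py <<'E'
import numpy as np,cv2
from workcell import status,imaging,bot
def save(fr,fn,crop=None,scale=1):
    im=cv2.cvtColor(fr["color"],cv2.COLOR_RGB2BGR)
    if crop: x0,y0,x1,y1=crop; im=im[y0:y1,x0:x1]
    if scale!=1: im=cv2.resize(im,None,fx=scale,fy=scale,interpolation=cv2.INTER_CUBIC)
    cv2.imwrite("pics/"+fn,im)
def cloud(fr):
    z=fr["range_z"]; v,u=np.mgrid[0:z.shape[0],0:z.shape[1]]
    P=np.stack([(u-fr["cx"])/fr["fx"]*z,(v-fr["cy"])/fr["fy"]*z,z],-1)
    T=np.linalg.inv(fr["camera_from_world"])
    W=P@T[:3,:3].T+T[:3,3]; W[z<=0]=np.nan
    return W
def ray(fr,uv,z):
    T=np.linalg.inv(fr["camera_from_world"])
    d=T[:3,:3]@np.array([(uv[0]-fr["cx"])/fr["fx"],(uv[1]-fr["cy"])/fr["fy"],1]); o=T[:3,3]
    return o+d*(z-o[2])/d[2]
E
python3 - <<'E'
from h import *
print(status.observe())
for c in ["scene","side","wrist"]:
    fr=imaging.grab_frame(c); save(fr,c+"0.png")
    T=np.linalg.inv(fr["camera_from_world"]); print(c,T[:3,3].round(3),T[:3,2].round(2))
    for t in ["base_plate","fixture"]:
        for r in imaging.regions_of(t,c)[:5]: print(t,round(r["conf"],2),np.round(r["box"]))
    for t in ["relay","base_plate","fixture","dowel_near","dowel_far","end_stop","clamp_arm","handle_grip"]:
        for r in imaging.mark_of(t,c)[:4]: print(' ',t,round(r["conf"],2),np.round(r["uv"],1))
E
```

```text
{'clock': 0.0, 'qpos': array([ 1.27080819,  0.52200659, -0.03630121,  1.59995575,  0.0212302 ,
        1.0211222 , -0.11281235]), 'qd': array([ 1.41450820e-04,  6.65320004e-04,  9.33710726e-05, -4.37232323e-04,
       -5.45078444e-04, -1.28148069e-04, -9.15388963e-04]), 'joint_efforts': array([ 1.72535215e-04, -9.27096605e+01,  1.98010124e+00, -3.69929659e+01,
        1.78184576e-02,  8.14825762e-03,  6.07229117e-05]), 'position': array([ 0.14222196, -0.60826169,  0.21684939]), 'tool_rot': array([-3.14049237e+00,  1.17296077e-04,  2.29758008e-01]), 'force': array([ 0.46148025, -0.33394952,  0.40430839]), 'moment': array([0.02939649, 0.02126621, 0.03211475]), 'grip_width': 0.08529208053640798}
scene [ 0.962 -0.329  0.915] [-0.51  0.26 -0.82]
base_plate 0.89 [194. 188.  74.  58.]
base_plate 0.55 [247. 287.  89.  80.]
fixture 0.55 [412. 235. 126. 116.]
  relay 0.86 [238.5 291. ]
  relay 0.61 [197.2 186.7]
  base_plate 0.84 [194.6 186.4]
  base_plate 0.7 [246.6 284.9]
  fixture 0.71 [397.6 234.7]
  dowel_near 0.6 [410.5 208. ]
  dowel_near 0.52 [411.9 257.2]
  dowel_far 0.46 [429.7 239.6]
  end_stop 0.7 [411.3 259.5]
  clamp_arm 0.47 [433.7 209.9]
  handle_grip 0.61 [444.  194.1]
side [0.393 0.619 0.679] [ 0.02 -0.75 -0.66]
base_plate 0.96 [286. 164.  62.  35.]
base_plate 0.82 [397. 166.  42.  34.]
fixture 0.58 [242. 275. 141.  94.]
  relay 0.94 [383.6 160.6]
  relay 0.84 [283.7 155.6]
  base_plate 0.89 [393.9 164.4]
  base_plate 0.71 [282.9 164.1]
  fixture 0.55 [252.7 264.6]
  dowel_near 0.58 [269.9 284.4]
  dowel_far 0.39 [253.1 265.8]
  dowel_far 0.36 [222.4 281.7]
  end_stop 0.9 [215.  256.7]
  clamp_arm 0.38 [235.8 280.6]
  handle_grip 0.67 [233.9 281.5]
wrist [ 0.216 -0.592  0.374] [-0.29 -0.07 -0.96]
base_plate 0.88 [ 67.  69. 134. 125.]
  relay 0.81 [48.4 49.8]
  base_plate 0.74 [62.3 74.2]
```

View pics/scene0.png

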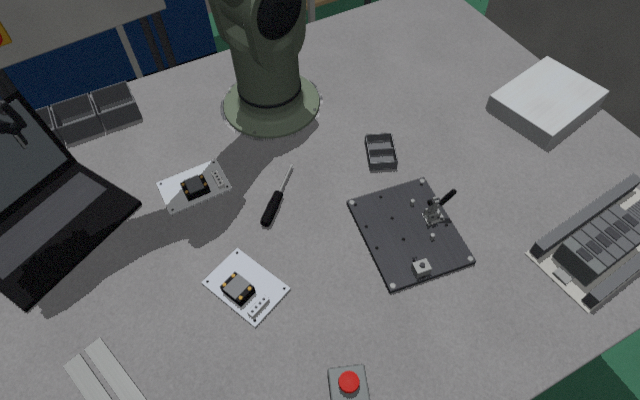

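View pics/side0.png

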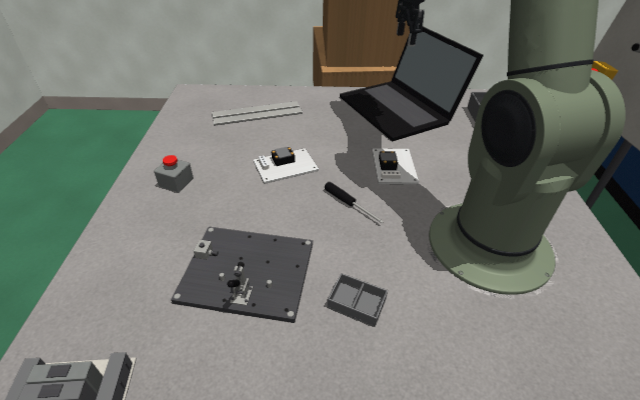

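View pics/wrist0.png

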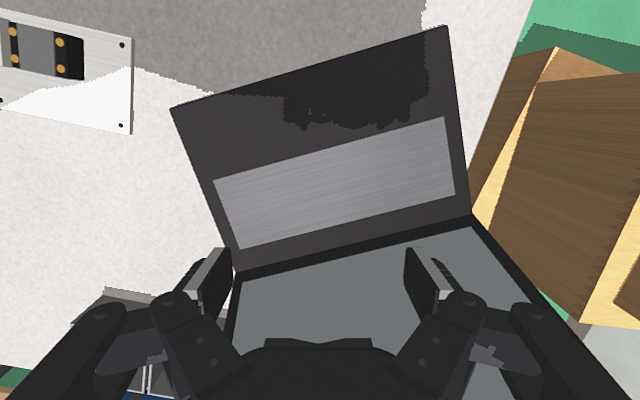

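The scene picture shows two look-alikes: one plate at (194,187) next to the robot's base, partly in shadow, and one at (246,287) farther out. The wrist picture shows the near one at (67,69). The fixture is at (412,235), with the end stop at (422,267) and the open clamp at (434,212). The farther plate fits the description. I'll check it in a crop and measure it.

```bash
cat > m.py <<'E'
from h import *
for c in ["scene","side"]:
    fr=imaging.grab_frame(c); W=cloud(fr)
    if c=="scene":
        save(fr,"cropB.png",(190,230,310,340),5); save(fr,"cropF.png",(335,165,485,300),5)
    else: save(fr,"cropFs.png",(165,215,320,330),5)
    for t in ["base_plate","fixture"]:
        for r in imaging.regions_of(t,c)[:3]:
            m=r["region"]; P=W[m]; P=P[~np.isnan(P[:,0])]
            lo,hi=(0.003,0.014) if t=="base_plate" else (0.010,0.020)
            Q=P[(P[:,2]>lo)&(P[:,2]<hi)]
            (cx,cy),(w,h),a=cv2.minAreaRect((Q[:,:2]*1000).astype(np.float32))
            print(c,t,round(r["conf"],2),"n",len(Q),"z",np.median(Q[:,2]).round(4),"rect",np.round([cx,cy,w,h,a],1))
            if t=="base_plate":
                R=P[(P[:,2]>0.031)]; 
                if len(R)>5: print("   relay top",cv2.minAreaRect((R[:,:2]*1000).astype(np.float32)),np.median(R[:,2]))
                S=P[(P[:,2]>0.018)&(P[:,2]<0.025)]; 
    for t in ["relay","base_plate","fixture","dowel_near","dowel_far","end_stop","clamp_arm","handle_grip"]:
        z={"relay":.022,"base_plate":0.0,"fixture":0,"clamp_arm":.039,"handle_grip":.085}.get(t,.015)
        for r in imaging.mark_of(t,c)[:3]: print('  ',t,round(r["conf"],2),np.round(r["uv"],1),ray(fr,r["uv"],z).round(4)[:2])
E
python3 m.py
```

```text
scene base_plate 0.95 n 2676 z 0.008 rect [ 492.7 -282.4  161.7  111.7   23.3]
   relay top ((501.6531066894531, -300.8284606933594), (60.6849479675293, 45.8640251159668), 23.40157127380371) 0.03521151191876004
scene base_plate 0.76 n 1734 z 0.008 rect [ 180.8 -291.2  117.2  162.2    1.3]
   relay top ((202.8959503173828, -291.3010559082031), (49.122344970703125, 57.33574676513672), 2.338473320007324) 0.035250924075303725
scene fixture 0.59 n 7814 z 0.0154 rect [544.6  96.4 206.4 252.5  81.9]
   relay 0.89 [239.1 288.9] [ 0.5038 -0.2983]
   relay 0.74 [195.8 187.6] [ 0.2058 -0.2899]
   relay 0.44 [410.9 206.1] [0.4995 0.1344]
   base_plate 0.72 [193.2 186.3] [ 0.1802 -0.2933]
   base_plate 0.61 [247.4 284.7] [ 0.4919 -0.2781]
   fixture 0.64 [397.5 236.8] [0.5448 0.0706]
   fixture 0.41 [410.9 257.5] [0.6039 0.0671]
   dowel_near 0.47 [413.4 205.5] [0.4973 0.1442]
   dowel_far 0.37 [431.3 237. ] [0.5882 0.1303]
   end_stop 0.57 [412.8 260. ] [0.6169 0.0608]
   clamp_arm 0.51 [430.3 213.1] [0.5454 0.1531]
   handle_grip 0.69 [445.4 194.2] [0.5418 0.1864]
   handle_grip 0.16 [407.4 258
[... 350 characters left out ...]
385986328125), (63.494346618652344, 45.480106353759766), 88.79134368896484) 0.035406280206291885
side fixture 0.93 n 8527 z 0.015 rect [543.4  95.5 208.4 250.8  81.5]
   relay 0.88 [282.4 155.8] [ 0.5006 -0.3023]
   relay 0.63 [384.7 161.8] [ 0.2103 -0.2828]
   base_plate 0.92 [393.5 166. ] [ 0.1812 -0.2934]
   base_plate 0.75 [285.5 163.7] [ 0.492  -0.2944]
   fixture 0.89 [252.9 264.7] [0.5345 0.0764]
   dowel_near 0.38 [265.6 286.6] [0.4978 0.1437]
   dowel_far 0.52 [223.6 280.8] [0.5857 0.1319]
   end_stop 0.71 [215.9 255.4] [0.6157 0.0652]
   clamp_arm 0.74 [242.5 278.5] [0.5422 0.1429]
   handle_grip 0.61 [233.8 281.9] [0.5462 0.1852]
   handle_grip 0.45 [280.8 156.2] [ 0.4943 -0.212 ]
```

```bash
ls pics
```

```text
cropB.png
cropF.png
cropFs.png
scene0.png
side0.png
wrist0.png
```

View pics/cropB.png

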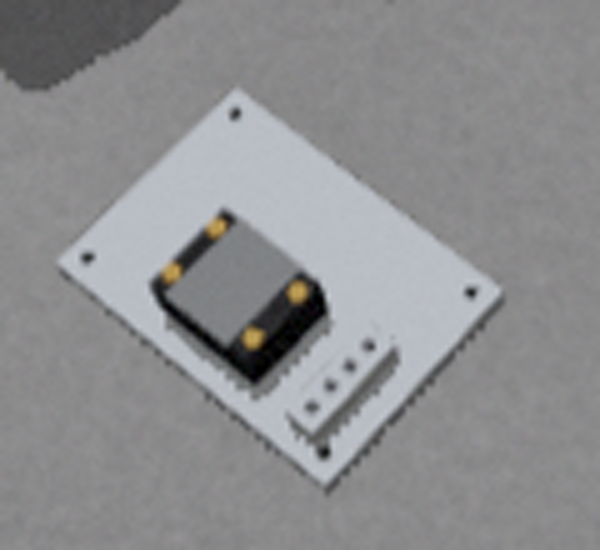

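View pics/cropF.png

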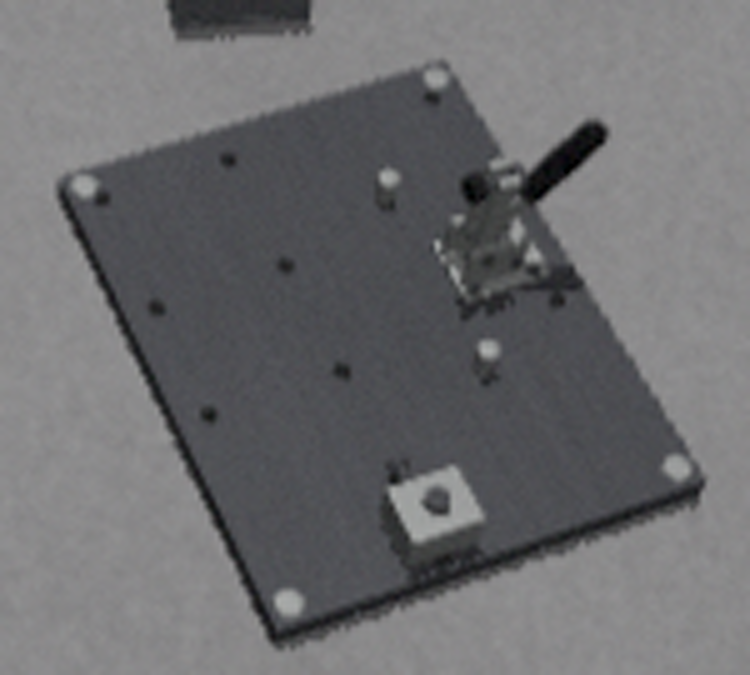

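View pics/cropFs.png

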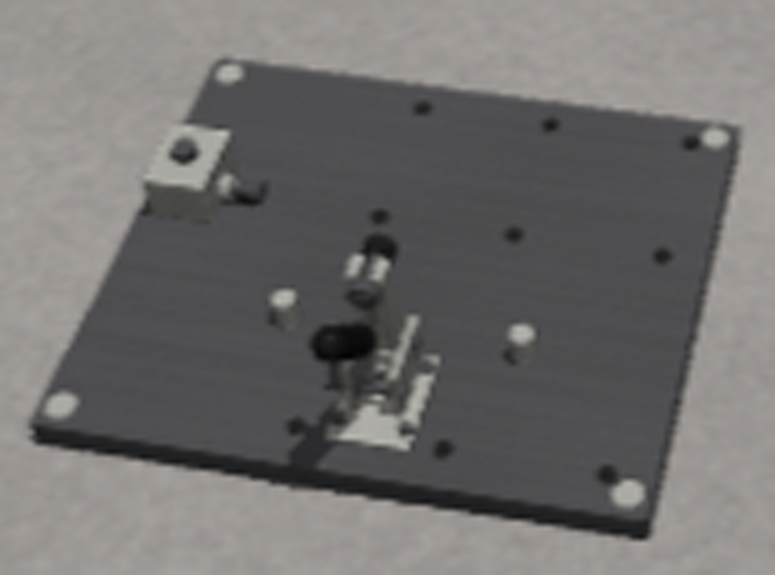

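The crop shows plate B with the relay near its lower-left long edge and the terminal strip at its lower-right end. That puts the bare edge at the upper right, facing the fixture, and gives a plate yaw of about +23°. The fixture yaw is about -8.3°. Next I'll measure the stop and dowels, and check the heights along the route.

Run:
```python
from h import *
a=np.radians(-8.3); R=np.array([[np.cos(a),-np.sin(a)],[np.sin(a),np.cos(a)]])
for c in ["scene","side"]:
    fr=imaging.grab_frame(c); W=cloud(fr).reshape(-1,3); W=W[~np.isnan(W[:,0])]
    o=np.array([.5309,.0752]) if c=="scene" else np.array([.530,.0746])
    L=(W[:,:2]-o)@R*1000; z=W[:,2]*1000
    inb=(abs(L[:,0])<150)&(L[:,1]>-95)&(L[:,1]<140)
    B=inb&(z>10)&(z<18)
    print(c,"bed x",np.percentile(L[B,0],[.2,99.8]).round(1),"y",np.percentile(L[B,1],[.2,99.8]).round(1))
    for n,m in {"stopblock":(L[:,0]>60)&(abs(L[:,1])<30)&(z>34)&inb,"screw":(L[:,0]>60)&(L[:,0]<110)&(abs(L[:,1])<12)&(z>20)&(z<30),"dn":(abs(L[:,0]+50)<12)&(abs(L[:,1]-60)<12)&(z>24),"df":(abs(L[:,0]-50)<12)&(abs(L[:,1]-60)<12)&(z>24),"clamp":(abs(L[:,0])<30)&(L[:,1]>62)&(L[:,1]<140)&(z>60)}.items():
        if m.sum()>2: print(n,m.sum(),"x",L[m,0].min().round(1),L[m,0].max().round(1),"y",L[m,1].min().round(1),L[m,1].max().round(1),"z",z[m].max().round(1))
    # route heights
    p0=np.array([.142,-.608]);p1=np.array([.5,-.3])
    d=(p1-p0); n=np.linalg.norm(d); d/=n
    s=(W[:,:2]-p0)@d; t=(W[:,:2]-p0)@np.array([-d[1],d[0]])
    m=(s>-.05)&(s<n+.1)&(abs(t)<.09)&(W[:,2]<.45)
    for k in np.arange(-.05,n+.1,.06):
        q=m&(s>=k)&(s<k+.06)
        if q.sum(): print(k.round(2),W[q,2].max().round(3),end=' | ')
    print()
```

```text
scene bed x [-113.8  136. ] y [-79.4 125.5]
stopblock 204 x 101.0 129.6 y -16.5 18.0 z 46.9
screw 20 x 83.5 93.8 y -4.6 4.1 z 28.3
dn 19 x -53.6 -43.4 y 55.7 64.5 z 32.0
df 20 x 46.5 56.9 y 56.1 64.9 z 35.4
clamp 243 x -7.3 8.8 y 65.6 129.9 z 104.6
-0.05 0.308 | 0.01 0.351 | 0.07 0.022 | 0.13 0.02 | 0.19 0.005 | 0.25 0.005 | 0.31 0.005 | 0.37 0.012 | 0.43 0.041 | 0.49 0.039 | 0.55 0.012 | 
side bed x [-114.6  134.5] y [-78.8 126. ]
stopblock 178 x 99.4 127.6 y -17.5 18.8 z 45.9
screw 50 x 81.7 101.2 y -11.0 11.5 z 29.7
dn 25 x -54.1 -44.9 y 57.3 66.2 z 32.5
df 26 x 45.0 54.3 y 56.9 66.0 z 33.0
clamp 218 x -7.3 7.8 y 66.4 131.1 z 103.8
-0.05 0.367 | 0.01 0.367 | 0.07 0.02 | 0.13 0.018 | 0.19 0.004 | 0.25 0.004 | 0.31 0.006 | 0.37 0.012 | 0.43 0.04 | 0.49 0.037 | 0.55 0.011 |
```

Stop face is at fixture x ≈ 82 mm and the fixture origin is about (0.531, 0.0753). Now I'll turn to the plate's yaw and move towards the relay.

```bash
python3 -m handwheel '[{"offset":[0,0,0],"rot":[0,0,-5.1],"claw":1},{"offset":[0,0,0],"rot":[0,0,-5.0],"claw":1},{"offset":[32,-10,0],"rot":[0,0,0],"claw":1},{"offset":[32,-10,0],"rot":[0,0,0],"claw":1},{"offset":[32,-10,0],"rot":[0,0,0],"claw":1},{"offset":[32,-10,0],"rot":[0,0,0],"claw":1},{"offset":[32,-10,0],"rot":[0,0,0],"claw":1},{"offset":[32,-10,0],"rot":[0,0,0],"claw":1},{"offset":[32,-10,0],"rot":[0,0,0],"claw":1},{"offset":[32,-10,0],"rot":[0,0,0],"claw":1},{"offset":[32,-10,0],"rot":[0,0,0],"claw":1},{"offset":[32,-10,0],"rot":[0,0,0],"claw":1}]' 20
cat > d.py <<'E'
# offsets in tool axes to target world (mm): args x y z yawdeg(target, optional)
import sys; from h import *
s=status.observe(); p=s["position"]*1000; y=s["tool_rot"][2]
from scipy.spatial.transform import Rotation as Ro
R=Ro.from_euler("xyz",s["tool_rot"]).as_matrix()
t=np.array([float(v) for v in sys.argv[1:4]])
print("t",s["clock"],"p",p.round(1),"rpy deg",np.degrees(s["tool_rot"]).round(2),"F",s["force"].round(1),"w",s["grip_width"].round(4))
print("offset in tool now",(R.T@(t-p)).round(1))
if len(sys.argv)>4:
    yt=float(sys.argv[4]); print("rot z tool",-(yt-np.degrees(y))); 
    Rt=Ro.from_euler("xyz",[np.pi,0,np.radians(yt)]).as_matrix(); print("offset after turn",(Rt.T@(t-p)).round(1))
E
python3 d.py 500 -300.6 150 23.3
```

```text
clock: 4.05
position: [0.3977, -0.3894, 0.2175]
tool_rot: [3.141, -0.0, 0.406]
force: [-0.1, -1.2, -0.5]
grip_width: 0.0855Traceback (most recent call last):
  File "d.py", line 7, in <module>
    print("t",s["clock"],"p",p.round(1),"rpy deg",np.degrees(s["tool_rot"]).round(2),"F",s["force"].round(1),"w",s["grip_width"].round(4))
                                                                                                                 ^^^^^^^^^^^^^^^^^^^^^
AttributeError: 'float' object has no attribute 'round'
```

```bash
sed -i 's/s\["grip_width"\].round(4)/round(float(s["grip_width"]),4)/' d.py; python3 d.py 500 -300.6 150 23.3
```

```text
t 4.05 p [ 397.7 -389.4  217.5] rpy deg [179.99  -0.    23.26] F [-0.1 -1.2 -0.5] w 0.0855
offset in tool now [129.  -41.2  67.5]
rot z tool -0.04054200494437765
offset after turn [129.  -41.1  67.5]
```

```bash
python3 -m handwheel '[{"offset":[26,-8,6],"rot":[0,0,0],"claw":1},{"offset":[26,-8,10],"rot":[0,0,0],"claw":1},{"offset":[26,-8,17],"rot":[0,0,0],"claw":1},{"offset":[26,-8,17],"rot":[0,0,0],"claw":1},{"offset":[25,-9,17],"rot":[0,0,0],"claw":1},{"offset":[0,0,0],"rot":[0,0,0],"claw":1},{"offset":[0,0,0],"rot":[0,0,0],"claw":1}]'
python3 - <<'E'
from h import *
fr=imaging.grab_frame("wrist"); save(fr,"wrist1.png"); W=cloud(fr)
for r in imaging.regions_of("base_plate","wrist")[:2]:
    P=W[r["region"]]; P=P[~np.isnan(P[:,0])]; Rl=P[(P[:,2]>.030)&(P[:,2]<.042)]; Q=P[(P[:,2]>.003)&(P[:,2]<.014)]
    print(r["conf"],cv2.minAreaRect((Q[:,:2]*1000).astype(np.float32)),cv2.minAreaRect((Rl[:,:2]*1000).astype(np.float32)))
for r in imaging.mark_of("relay","wrist")[:2]: print(r["conf"],r["uv"],ray(fr,r["uv"],.022))
E
python3 d.py 500 -300.6 24 23.3
```

```text
clock: 4.75
position: [0.4991, -0.3014, 0.1501]
tool_rot: [-3.141, 0.001, 0.407]
force: [0.1, -0.0, 0.3]
grip_width: 0.0853
0.93 ((157.44686889648438, -227.4702606201172), (54.78165054321289, 29.362960815429688), 2.74735951423645) ((0.0, 0.0), (0.0, 0.0), 0.0)
0.59 ((493.1711120605469, -283.71820068359375), (159.04368591308594, 110.49408721923828), 23.342811584472656) ((501.14398193359375, -302.2348937988281), (58.26664352416992, 44.99369430541992), 23.255090713500977)
0.91 [320.1, 184.3] [ 0.49973062 -0.3042696   0.022     ]
t 4.9 p [ 498.7 -302.7  151. ] rpy deg [ 1.7995e+02 -1.0000e-02  2.3190e+01] F [ 0.1 -0.1 -0.1] w 0.0854
offset in tool now [  2.   -1.6 127. ]
rot z tool -0.11295203317945735
offset after turn [  2.   -1.4 127. ]
```

View pics/wrist1.png

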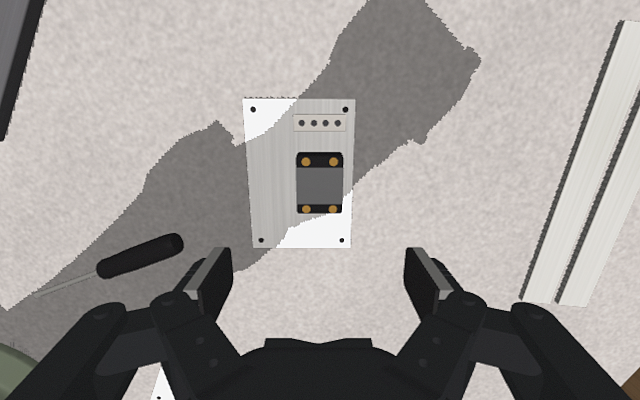

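The wrist picture shows plate B centred below the hand: relay at (320,184), terminal strip at (320,123), screwdriver clear at (140,255). It agrees with the other two views, so I'm descending.

```bash
python3 -m handwheel '[{"offset":[2,-1,15],"rot":[0,0,0],"claw":1},{"offset":[0,0,20],"rot":[0,0,0],"claw":1},{"offset":[0,0,20],"rot":[0,0,0],"claw":1},{"offset":[0,0,20],"rot":[0,0,0],"claw":1},{"offset":[0,0,20],"rot":[0,0,0],"claw":1},{"offset":[0,0,15],"rot":[0,0,0],"claw":1},{"offset":[0,0,9],"rot":[0,0,0],"claw":1},{"offset":[0,0,0],"rot":[0,0,0],"claw":1},{"offset":[0,0,0],"rot":[0,0,0],"claw":1}]' 20; python3 d.py 500 -301 31 23.3
```

```text
clock: 5.8
position: [0.5009, -0.3003, 0.032]
tool_rot: [3.141, -0.0, 0.406]
force: [0.8, 0.0, -0.5]
grip_width: 0.0854
t 5.8 p [ 500.9 -300.3   32. ] rpy deg [ 1.7997e+02 -3.0000e-02  2.3250e+01] F [ 0.8  0.  -0.5] w 0.0854
offset in tool now [-1.1  0.3  1. ]
rot z tool -0.04886859620684447
offset after turn [-1.1  0.3  1. ]
```

```bash
python3 -m handwheel '[{"offset":[0,0,0],"rot":[0,0,0],"claw":-1},{"offset":[0,0,0],"rot":[0,0,0],"claw":-1},{"offset":[0,0,0],"rot":[0,0,0],"claw":-1},{"offset":[0,0,0],"rot":[0,0,0],"claw":-1},{"offset":[0,0,0],"rot":[0,0,0],"claw":-1},{"offset":[0,0,0],"rot":[0,0,0],"claw":-1},{"offset":[0,0,0],"rot":[0,0,0],"claw":-1},{"offset":[0,0,0],"rot":[0,0,0],"claw":-1}]' 30; python3 d.py 500 -301 31 23.3
```

```text
clock: 6.6
position: [0.5006, -0.3, 0.0314]
tool_rot: [-3.142, 0.0, 0.406]
force: [0.6, 0.1, -0.1]
grip_width: 0.0005
t 6.6 p [ 500.6 -300.    31.4] rpy deg [-180.      0.     23.26] F [ 0.6  0.1 -0.1] w 0.0005
offset in tool now [-0.9  0.7  0.4]
rot z tool -0.03715133263926873
offset after turn [-0.9  0.7  0.4]
```

The fingers shut completely, so the grasp missed. I'll look before moving.

Run:
```python
from h import *
fr=imaging.grab_frame("wrist"); save(fr,"wrist2.png")
fr=imaging.grab_frame("scene"); save(fr,"scene2.png",(150,180,370,350),3.5)
```

```text
(no output)
```

View pics/wrist2.png

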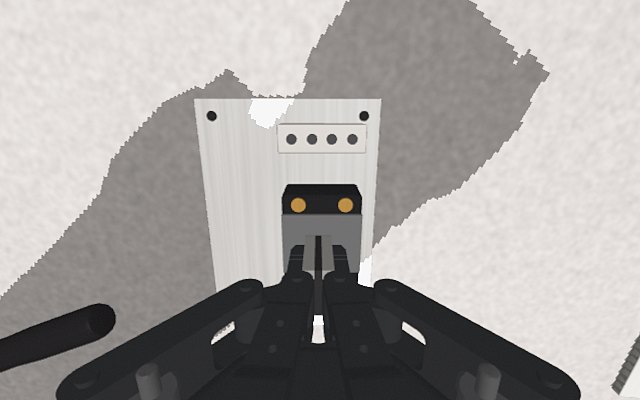

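View pics/scene2.png

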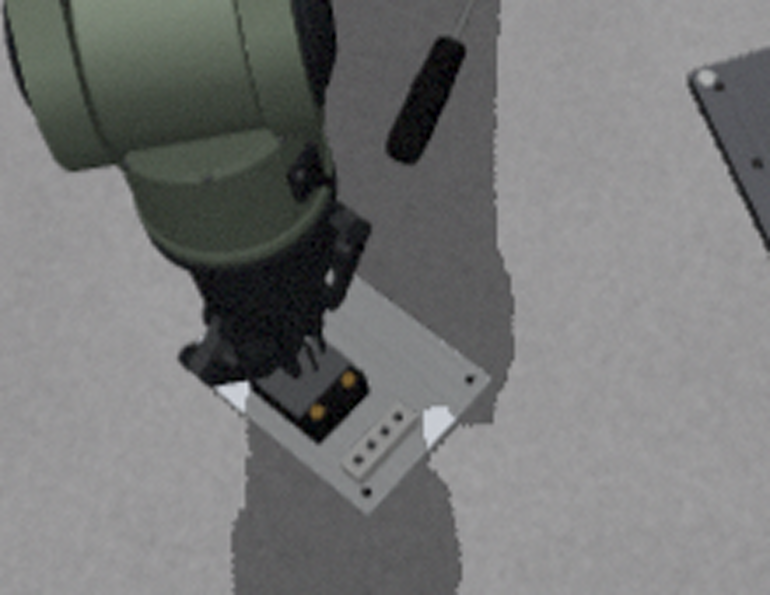

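Run:
```python
from h import *
fr=imaging.grab_frame("wrist"); W=cloud(fr)*1000
for uv in [(318,195),(298,205),(318,228),(300,240),(330,240),(310,250),(326,250),(310,262),(326,262),(300,255),(338,262),(345,285),(317,275),(317,300),(318,325)]:
    print(uv,W[uv[1],uv[0]].round(1), fr["range_z"][uv[1],uv[0]].round(3))
T=np.linalg.inv(fr["camera_from_world"]);print(T[:3,3].round(4))
fr=imaging.grab_frame("side"); save(fr,"side2.png",(220,80,400,210),4);
```

```text
(318, 195) [ 526.6 -289.7   33. ] 0.162
(298, 205) [ 518.  -281.5   36.3] 0.161
(318, 228) [ 509.6 -297.    35.8] 0.165
(300, 240) [ 498.7 -290.5   35.7] 0.167
(330, 240) [ 513.4 -301.9   54.4] 0.147
(310, 250) [ 509.5 -293.    65. ] 0.137
(326, 250) [ 513.  -299.5   66.1] 0.135
(310, 262) [ 510.  -293.1   76.6] 0.126
(326, 262) [ 512.6 -299.4   76.4] 0.126
(300, 255) [ 503.6 -290.2   61.8] 0.141
(338, 262) [ 511.3 -306.2   69.6] 0.133
(345, 285) [ 516.6 -304.7   95.5] 0.107
(317, 275) [ 509.1 -296.8   83. ] 0.12
(317, 300) [ 498.1 -301.5   83.1] 0.124
(318, 325) [ 421.  -335.1    0.7] 0.227
[ 0.5703 -0.2709  0.1882]
```

View pics/side2.png

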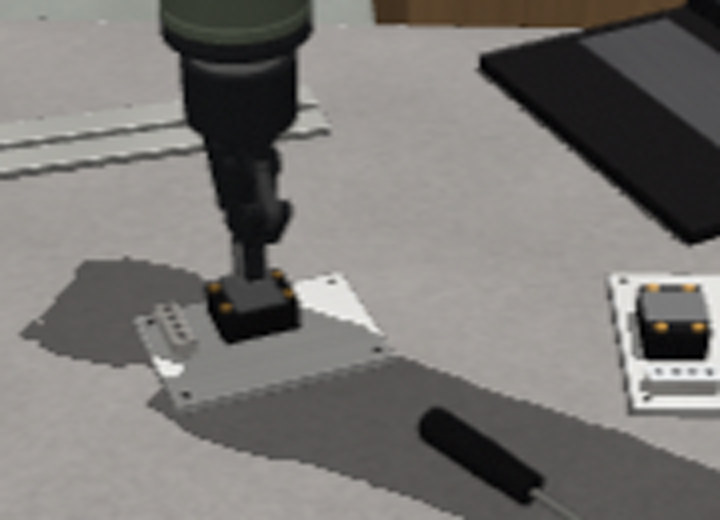

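Run:
```python
from h import *
from scipy.spatial.transform import Rotation as Ro
fr=imaging.grab_frame("wrist"); s=status.observe()
R=Ro.from_euler("xyz",s["tool_rot"]).as_matrix(); p=s["position"]
C=fr["camera_from_world"]
for tx in (11,-11,0):
  for tz in (19,0,-15,-30,-45):
    w=p+R@(np.array([tx,0,tz])/1000); c=C[:3,:3]@w+C[:3,3]
    print(tx,tz,w.round(3),"uv",(fr["fx"]*c[0]/c[2]+fr["cx"]).round(0),(fr["fy"]*c[1]/c[2]+fr["cy"]).round(0),"depth",c[2].round(3))
save(fr,"wrist3.png",(220,170,420,340),4)
# gray finger points in tool frame
W=cloud(fr); L=(W-p)@R*1000
for (u,v) in [(296,248),(304,243),(312,237),(324,237),(330,240),(340,248),(310,240),(326,240)]:
    print((u,v),L[v,u].round(1),fr["color"][v,u])
```

```text
11 19 [ 0.511 -0.296  0.012] uv 317.0 211.0 depth 0.187
11 0 [ 0.511 -0.296  0.031] uv 317.0 222.0 depth 0.169
11 -15 [ 0.511 -0.296  0.046] uv 316.0 233.0 depth 0.155
11 -30 [ 0.511 -0.296  0.061] uv 316.0 246.0 depth 0.14
11 -45 [ 0.511 -0.296  0.076] uv 316.0 263.0 depth 0.126
-11 19 [ 0.49  -0.304  0.012] uv 317.0 242.0 depth 0.193
-11 0 [ 0.49  -0.304  0.031] uv 317.0 257.0 depth 0.175
-11 -15 [ 0.49  -0.304  0.046] uv 317.0 270.0 depth 0.161
-11 -30 [ 0.49  -0.304  0.061] uv 316.0 286.0 depth 0.147
-11 -45 [ 0.49  -0.304  0.076] uv 316.0 306.0 depth 0.132
0 19 [ 0.501 -0.3    0.012] uv 317.0 227.0 depth 0.19
0 0 [ 0.501 -0.3    0.031] uv 317.0 240.0 depth 0.172
0 -15 [ 0.501 -0.3    0.046] uv 317.0 252.0 depth 0.158
0 -30 [ 0.501 -0.3    0.061] uv 316.0 267.0 depth 0.143
0 -45 [ 0.501 -0.3    0.076] uv 316.0 285.0 depth 0.129
(296, 248) [  7.  -10.2 -24. ] [38 39 41]
(304, 243) [ 11.6  -6.  -27.7] [116 115 115]
(312, 237) [ 11.3  -2.3 -20.3] [109 109 106]
(324, 237) [ 11.2   3.9 -19.9] [110 109 106]
(330, 240) [ 11.2   6.8 -23.4] [109 107 104]
(340, 248) [  7.1  11.8 -24.1] [37 38 40]
(310, 240) [ 11.1  -3.2 -23.3] [109 108 105]
(326, 240) [ 11.1   4.8 -23.3] [111 110 108]
```

View pics/wrist3.png

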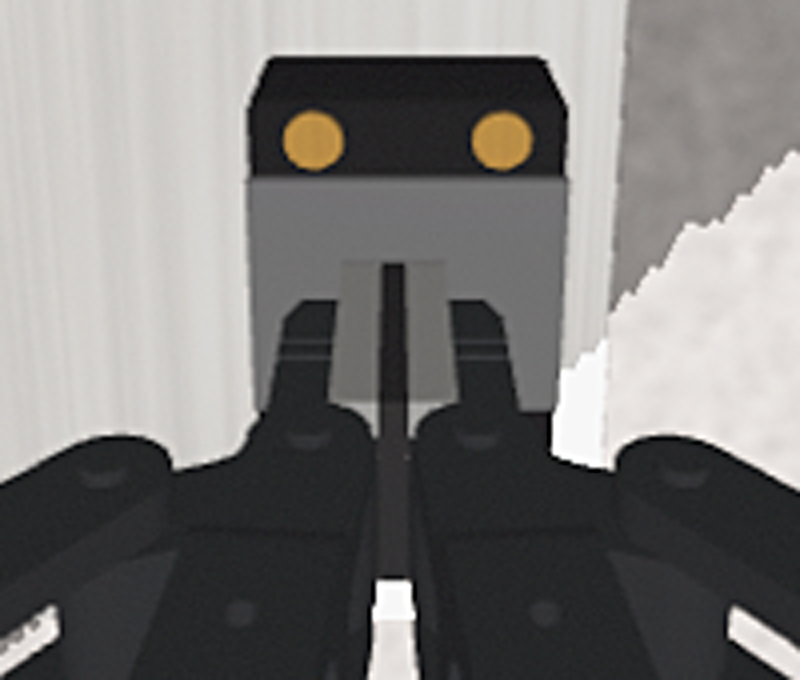

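The wrist close-up shows the shut fingertips at about (317,235). By depth they lie 18 mm *behind* the reported TCP, at z ≈ 49 mm and above the relay (top 36 mm), where the description says 19 mm ahead. Nothing was touched. I'll reopen, go about 40 mm lower and measure again.

```bash
python3 -m handwheel '[{"offset":[0,0,0],"rot":[0,0,0],"claw":1},{"offset":[0,0,0],"rot":[0,0,0],"claw":1},{"offset":[0,0,0],"rot":[0,0,0],"claw":1},{"offset":[0,0,0],"rot":[0,0,0],"claw":1},{"offset":[0,0,0],"rot":[0,0,0],"claw":1},{"offset":[0,0,0],"rot":[0,0,0],"claw":1},{"offset":[0,0,10],"rot":[0,0,0],"claw":1},{"offset":[0,0,10],"rot":[0,0,0],"claw":1},{"offset":[0,0,0],"rot":[0,0,0],"claw":1}]' 30
python3 - <<'E'
from h import *
from scipy.spatial.transform import Rotation as Ro
fr=imaging.grab_frame("wrist"); s=status.observe(); save(fr,"wrist4.png")
R=Ro.from_euler("xyz",s["tool_rot"]).as_matrix(); p=s["position"]
W=cloud(fr); L=(W-p)@R*1000
m=(abs(L[...,0])<14)&(abs(L[...,1])>38)&(abs(L[...,1])<62)&(L[...,2]<5)&(L[...,2]>-60)&(W[...,2]>.015)
for sgn in(-1,1):
    q=m&(np.sign(L[...,1])==sgn); print(sgn,q.sum(),"tool z max",np.percentile(L[q][:,2],[90,97,99.5]).round(1),"y",L[q][:,1].min(),L[q][:,1].max(),"worldz",W[q][:,2].min())
print(p,s["force"])
E
```

```text
clock: 7.75
position: [0.4997, -0.2994, 0.0096]
tool_rot: [-3.14, 0.002, 0.406]
force: [-0.1, 0.5, 0.2]
grip_width: 0.0851
-1 2052 tool z max [-33.3 -29.5 -27.1] y -56.63114153222011 -41.745226643336764 worldz 0.036188369404379445
1 2065 tool z max [-33.2 -29.4 -27. ] y 42.444404416411246 56.90007797598943 worldz 0.036076854296106964
[ 0.4999857  -0.29960891  0.01027508] [-0.30228188  0.60999081  0.45900885]
```

View pics/wrist4.png

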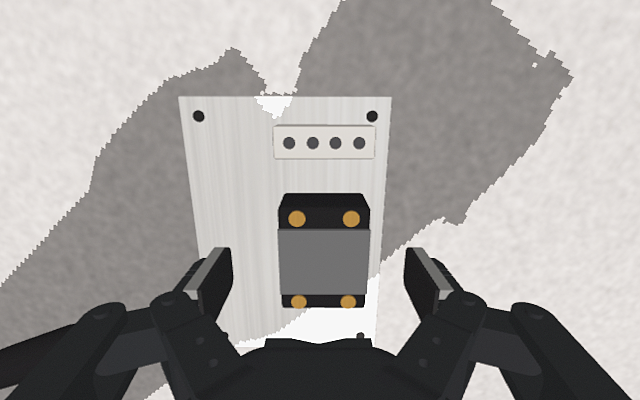

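The open fingertips straddle the relay, the left one at (222,250) and the right one at (415,250), at world z ≈ 36 mm. I'll go 20 mm lower and close.

```bash
python3 -m handwheel '[{"offset":[0,0,7],"rot":[0,0,0],"claw":1},{"offset":[0,0,7],"rot":[0,0,0],"claw":1},{"offset":[0,0,6],"rot":[0,0,0],"claw":1},{"offset":[0,0,0],"rot":[0,0,0],"claw":1},{"offset":[0,0,0],"rot":[0,0,0],"claw":-1},{"offset":[0,0,0],"rot":[0,0,0],"claw":-1},{"offset":[0,0,0],"rot":[0,0,0],"claw":-1},{"offset":[0,0,0],"rot":[0,0,0],"claw":-1},{"offset":[0,0,0],"rot":[0,0,0],"claw":-1},{"offset":[0,0,0],"rot":[0,0,0],"claw":-1}]' 30
python3 - <<'E'
from h import *
fr=imaging.grab_frame("wrist"); save(fr,"wrist5.png")
E
python3 d.py 500 -301 31 23.3
```

```text
clock: 8.8
position: [0.5012, -0.3009, -0.0079]
tool_rot: [3.14, -0.001, 0.406]
force: [1.1, -4.4, 6.4]
grip_width: 0.0445
t 8.85 p [ 501.2 -300.9   -7.9] rpy deg [ 1.7989e+02 -6.0000e-02  2.3230e+01] F [ 1.5 -4.9  6.6] w 0.0445
offset in tool now [ -1.1  -0.4 -38.9]
rot z tool -0.0663798900585384
offset after turn [ -1.2  -0.4 -38.9]
```

View pics/wrist5.png

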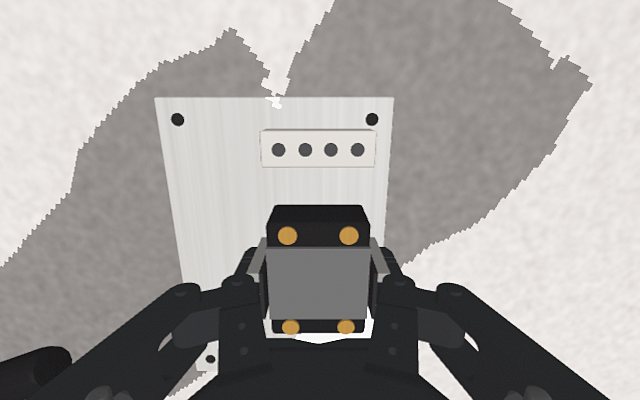

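The relay (318,280) is gripped at 44.5 mm opening. The fingertips are just touching the plate. Lifting and checking the weight.

```bash
python3 -m handwheel '[{"offset":[0,0,-5],"rot":[0,0,0],"claw":-1},{"offset":[0,0,-15],"rot":[0,0,0],"claw":-1},{"offset":[0,0,-20],"rot":[0,0,0],"claw":-1},{"offset":[0,0,-20],"rot":[0,0,0],"claw":-1},{"offset":[0,0,-15],"rot":[0,0,0],"claw":-1},{"offset":[0,0,-5],"rot":[0,0,0],"claw":-1},{"offset":[0,0,0],"rot":[0,0,0],"claw":-1},{"offset":[0,0,0],"rot":[0,0,0],"claw":-1},{"offset":[0,0,0],"rot":[0,0,0],"claw":-1}]' 30
python3 - <<'E'
from h import *
fr=imaging.grab_frame("wrist"); save(fr,"wrist6.png")
fr=imaging.grab_frame("side"); save(fr,"side6.png",(220,60,400,220),4)
E
python3 d.py 516.5 45 72 -8.3
```

```text
clock: 9.75
position: [0.5002, -0.2997, 0.0706]
tool_rot: [-3.14, 0.001, 0.406]
force: [-0.6, -0.4, -4.3]
grip_width: 0.0447
t 9.85 p [ 500.3 -299.7   70.7] rpy deg [-1.7994e+02  4.0000e-02  2.3270e+01] F [ 0.4 -0.2 -3.8] w 0.0441
offset in tool now [ 151.1 -310.3   -1.1]
rot z tool 31.573957408256355
offset after turn [ -33.7 -343.5   -1.3]
```

View pics/side6.png

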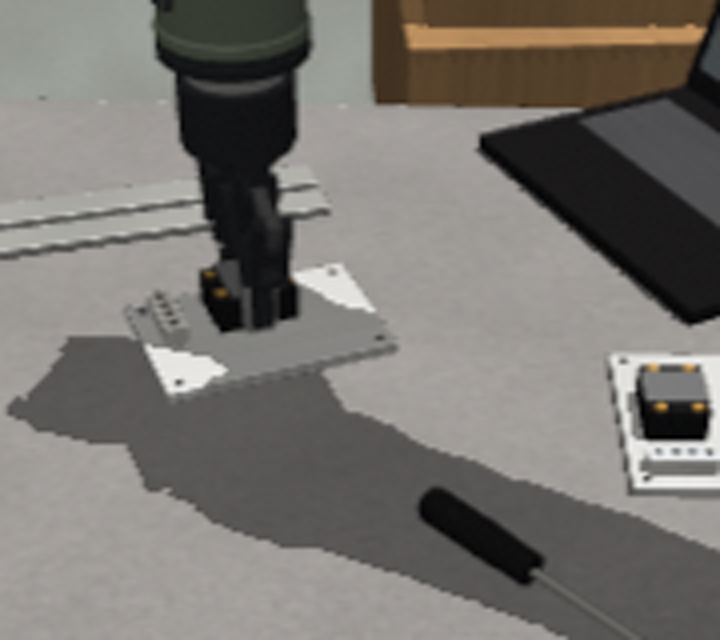

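The plate hangs level at about 4 N. I'll turn 31.6° and carry it over.

```bash
python3 -m handwheel '[{"offset":[0,0,-5],"rot":[0,0,4.0],"claw":-1},{"offset":[0,0,-5],"rot":[0,0,6.8],"claw":-1},{"offset":[0,0,0],"rot":[0,0,6.9],"claw":-1},{"offset":[0,0,0],"rot":[0,0,6.9],"claw":-1},{"offset":[0,0,0],"rot":[0,0,4.5],"claw":-1},{"offset":[0,0,0],"rot":[0,0,2.5],"claw":-1},{"offset":[-2,-15,0],"rot":[0,0,0],"claw":-1},{"offset":[-3,-30,0],"rot":[0,0,0],"claw":-1},{"offset":[-3,-30,0],"rot":[0,0,0],"claw":-1},{"offset":[-3,-30,0],"rot":[0,0,0],"claw":-1},{"offset":[-3,-30,0],"rot":[0,0,0],"claw":-1},{"offset":[-3,-30,0],"rot":[0,0,0],"claw":-1}]' 30; python3 d.py 516.5 45 72 -8.3
```

```text
clock: 11.05
position: [0.5074, -0.1324, 0.0812]
tool_rot: [-3.141, 0.0, -0.144]
force: [0.8, -0.3, -5.5]
grip_width: 0.0443
t 11.05 p [ 507.4 -132.4   81.2] rpy deg [-1.7998e+02  3.0000e-02 -8.2600e+00] F [ 0.8 -0.3 -5.5] w 0.0443
offset in tool now [ -16.5 -176.8    9.2]
rot z tool 0.035321713393138054
offset after turn [ -16.6 -176.8    9.2]
```

```bash
python3 -m handwheel '[{"offset":[-3,-28,0],"rot":[0,0,0],"claw":-1},{"offset":[-3,-28,0],"rot":[0,0,0],"claw":-1},{"offset":[-3,-28,0],"rot":[0,0,0],"claw":-1},{"offset":[-3,-28,0],"rot":[0,0,0],"claw":-1},{"offset":[-2,-27,0],"rot":[0,0,0],"claw":-1},{"offset":[-1,-20,0],"rot":[0,0,0],"claw":-1},{"offset":[-1,-12,0],"rot":[0,0,0],"claw":-1},{"offset":[0,-3,0],"rot":[0,0,0],"claw":-1},{"offset":[0,0,0],"rot":[0,0,0],"claw":-1},{"offset":[0,0,0],"rot":[0,0,0],"claw":-1}]' 30
cat > m2.py <<'E'
import sys; from h import *
a=np.radians(-8.3); R=np.array([[np.cos(a),-np.sin(a)],[np.sin(a),np.cos(a)]]); o=np.array([.531,.0753])
tag=sys.argv[1]; zl=float(sys.argv[2])  # plate top z expected
for c in ["scene","side"]:
    fr=imaging.grab_frame(c); W=cloud(fr)
    save(fr,f"{c}_{tag}.png",(330,120,490,300) if c=="scene" else (150,170,330,330),3.6)
    for r in imaging.regions_of("base_plate",c)[:3]:
        P=W[r["region"]]; P=P[~np.isnan(P[:,0])]; L=(P[:,:2]-o)@R*1000; z=P[:,2]*1000
        Q=(abs(z-zl)<5)&(abs(L[:,0])<150)&(abs(L[:,1])<120)
        if Q.sum()>100:
            print(c,r["conf"],Q.sum(),cv2.minAreaRect(L[Q].astype(np.float32)),"z",np.median(z[Q]))
E
python3 m2.py a 96; python3 d.py 516.5 45 72 -8.3
```

```text
clock: 12.05
position: [0.5169, 0.039, 0.0814]
tool_rot: [3.141, 0.0, -0.147]
force: [1.0, -0.9, -4.2]
grip_width: 0.0441
scene 0.65 1341 ((13.286174774169922, -17.645740509033203), (117.34749603271484, 111.64281463623047), 0.5459917187690735) z 97.39938665522085
side 0.93 2384 ((-11.069679260253906, -17.59130859375), (113.74916076660156, 159.84991455078125), 89.7476806640625) z 97.27849037193721
t 12.25 p [517.1  39.5  81.4] rpy deg [179.99  -0.    -8.4 ] F [ 0.  -0.  -4.8] w 0.0444
offset in tool now [-1.4 -5.4  9.4]
rot z tool -0.09670402115298415
offset after turn [-1.4 -5.4  9.4]
```

```bash
python3 -c "
import cv2,numpy as np
a=cv2.imread('pics/scene_a.png');b=cv2.imread('pics/side_a.png');print(a.shape,b.shape)
h=min(a.shape[0],b.shape[0]);im=np.hstack([a[:h],b[:h]]);cv2.imwrite('pics/ab_a.png',cv2.resize(im,None,fx=.65,fy=.65))"
```

```text
(648, 576, 3) (576, 648, 3)
```

View pics/ab_a.png

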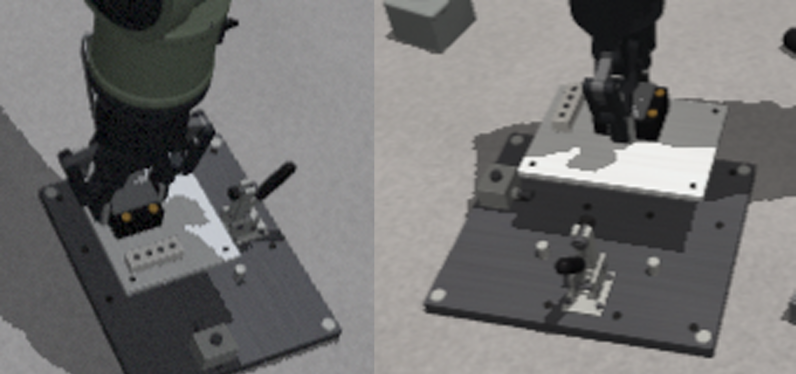

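The plate is above the bed, square to it, at fixture (-11,-17.6) with its underside at z ≈ 89 mm. Both views show it clear of the dowels, stop and clamp. Lowering.

```bash
python3 -m handwheel '[{"offset":[0,0,10],"rot":[0,0,0],"claw":-1},{"offset":[0,0,15],"rot":[0,0,0],"claw":-1},{"offset":[0,0,15],"rot":[0,0,0],"claw":-1},{"offset":[0,0,15],"rot":[0,0,0],"claw":-1},{"offset":[0,0,8],"rot":[0,0,0],"claw":-1},{"offset":[0,0,4],"rot":[0,0,0],"claw":-1},{"offset":[0,0,2],"rot":[0,0,0],"claw":-1},{"offset":[0,0,0],"rot":[0,0,0],"claw":-1},{"offset":[0,0,0],"rot":[0,0,0],"claw":-1}]' 30; python3 d.py 516.5 45 7 -8.3
```

```text
clock: 13.15
position: [0.5173, 0.0403, 0.0128]
tool_rot: [-3.141, -0.001, -0.146]
force: [-0.9, 1.0, -4.5]
grip_width: 0.0444
t 13.15 p [517.3  40.3  12.8] rpy deg [-1.7999e+02 -4.0000e-02 -8.3400e+00] F [-0.9  1.  -4.5] w 0.0444
offset in tool now [-1.5 -4.6  5.8]
rot z tool -0.03856348864432135
offset after turn [-1.5 -4.6  5.8]
```

```bash
python3 -m handwheel '[{"offset":[0,0,2],"rot":[0,0,0],"claw":-1},{"offset":[0,0,2],"rot":[0,0,0],"claw":-1},{"offset":[0,0,0],"rot":[0,0,0],"claw":-1},{"offset":[0,0,0],"rot":[0,0,0],"claw":-1}]' 30;  python3 -m handwheel '[{"offset":[0,0,1],"rot":[0,0,0],"claw":-1},{"offset":[0,0,0],"rot":[0,0,0],"claw":-1},{"offset":[0,0,0],"rot":[0,0,0],"claw":-1}]' 30; python3 -m handwheel '[{"offset":[0,0,1],"rot":[0,0,0],"claw":-1},{"offset":[0,0,0],"rot":[0,0,0],"claw":-1},{"offset":[0,0,0],"rot":[0,0,0],"claw":-1}]' 30
```

```text
clock: 13.55
position: [0.517, 0.0402, 0.0084]
tool_rot: [-3.142, 0.0, -0.145]
force: [-0.2, 0.3, -4.1]
grip_width: 0.0441
clock: 13.85
position: [0.5171, 0.0402, 0.0074]
tool_rot: [3.142, 0.0, -0.145]
force: [0.7, -0.3, -4.5]
grip_width: 0.0446
clock: 14.15
position: [0.5171, 0.0402, 0.0071]
tool_rot: [-3.141, -0.0, -0.145]
force: [-4.4, -0.2, 13.4]
grip_width: 0.0445
```

```bash
python3 -m handwheel '[{"offset":[0,0,-0.4],"rot":[0,0,0],"claw":-1},{"offset":[0,0,0],"rot":[0,0,0],"claw":-1},{"offset":[0,0,0],"rot":[0,0,0],"claw":-1}]' 20
```

```text
clock: 14.45
position: [0.5171, 0.0402, 0.0071]
tool_rot: [-3.142, -0.0, -0.146]
force: [-3.1, 1.2, 8.4]
grip_width: 0.0444
```

```bash
python3 m2.py b 23; python3 d.py 530 55 7 -8.3
```

```text
scene 0.59 1237 ((-7.585472106933594, -15.635456085205078), (160.12741088867188, 111.9115982055664), 0.018282901495695114) z 23.198613708959257
side 0.69 2122 ((-10.993598937988281, -16.575294494628906), (112.60330200195312, 160.64039611816406), 89.76656341552734) z 23.062018841286946
t 14.65 p [517.1  40.2   7.1] rpy deg [-1.80e+02 -1.00e-02 -8.34e+00] F [-2.8  1.3  8. ] w 0.0447
offset in tool now [ 10.6 -16.5   0.1]
rot z tool -0.039643888070028055
offset after turn [ 10.6 -16.5   0.1]
```

```bash
python3 -m handwheel '[{"offset":[0,0,-0.7],"rot":[0,0,0],"claw":-1},{"offset":[0,0,0],"rot":[0,0,0],"claw":-1},{"offset":[0,0,0],"rot":[0,0,0],"claw":-1}]' 20;  python3 -m handwheel '[{"offset":[0,-2,0],"rot":[0,0,0],"claw":-1},{"offset":[0,-2,0],"rot":[0,0,0],"claw":-1},{"offset":[0,-2,0],"rot":[0,0,0],"claw":-1},{"offset":[0,-2,0],"rot":[0,0,0],"claw":-1},{"offset":[0,-2,0],"rot":[0,0,0],"claw":-1},{"offset":[0,-1,0],"rot":[0,0,0],"claw":-1},{"offset":[0,0,0],"rot":[0,0,0],"claw":-1},{"offset":[0,0,0],"rot":[0,0,0],"claw":-1}]' 20
cat > f.py <<'E'
from h import *
s=status.observe(); a=np.radians(-8.3); c,n=np.cos(a),np.sin(a)
R=np.array([[c,-n],[n,c]]); f=s["force"]; m=s["moment"]
print("t",round(s["clock"],2),"Fx_f,Fy_f",(f[:2]@R).round(1),"Fz",f[2].round(1),"M",m.round(2),"local pos relay",((s["position"][:2]-[.531,.0753])@R*1000).round(1),"z",(s["position"][2]*1e3).round(1),"yaw",np.degrees(s["tool_rot"][2]).round(2),"w",round(float(s["grip_width"])*1e3,1))
E
python3 f.py
```

```text
clock: 14.95
position: [0.5171, 0.0402, 0.0074]
tool_rot: [3.142, 0.0, -0.145]
force: [0.8, -0.0, -4.3]
grip_width: 0.0446
clock: 15.75
position: [0.5187, 0.0511, 0.0075]
tool_rot: [3.142, -0.0, -0.146]
force: [0.1, -0.6, -3.7]
grip_width: 0.0445
t 15.75 Fx_f,Fy_f [ 0.1 -0.5] Fz -3.7 M [-0.06  0.03  0.03] local pos relay [ -8.7 -25.8] z 7.5 yaw -8.34 w 44.5
```

```bash
python3 -m handwheel '[{"offset":[0,-0.7,0.1],"rot":[0,0,0],"claw":-1},{"offset":[0,-0.7,0],"rot":[0,0,0],"claw":-1},{"offset":[0,-0.6,0],"rot":[0,0,0],"claw":-1},{"offset":[0,0,0],"rot":[0,0,0],"claw":-1}]' >/dev/null; python3 f.py
for i in 1; do python3 -m handwheel '[{"offset":[0,-0.4,0],"rot":[0,0,0],"claw":-1},{"offset":[0,-0.3,0],"rot":[0,0,0],"claw":-1},{"offset":[0,0,0],"rot":[0,0,0],"claw":-1}]'>/dev/null; done; python3 f.py
```

```text
t 16.15 Fx_f,Fy_f [-0.4  1. ] Fz -4.1 M [-0.11  0.03 -0.  ] local pos relay [ -8.7 -23.6] z 7.4 yaw -8.33 w 44.6
t 16.45 Fx_f,Fy_f [-0.4 -0.3] Fz -4.0 M [-0.06 -0.01  0.01] local pos relay [ -8.7 -23. ] z 7.4 yaw -8.33 w 44.4
```

```bash
python3 m2.py c 23
```

```text
scene 0.71 1218 ((-8.640396118164062, -1.15142822265625), (160.8175811767578, 113.55835723876953), 0.4540643095970154) z 23.58718011499239
side 0.85 2103 ((-11.008918762207031, -11.035224914550781), (160.48728942871094, 128.24697875976562), 0.15034617483615875) z 23.33988278557586
```

```bash
python3 -m handwheel '[{"offset":[0,-0.4,0],"rot":[0,0,0],"claw":-1},{"offset":[0,0,0],"rot":[0,0,0],"claw":-1},{"offset":[0,0,0],"rot":[0,0,0],"claw":-1}]'>/dev/null; python3 f.py
python3 -m handwheel '[{"offset":[0,-0.3,0],"rot":[0,0,0],"claw":-1},{"offset":[0,0,0],"rot":[0,0,0],"claw":-1},{"offset":[0,0,0],"rot":[0,0,0],"claw":-1}]'>/dev/null; python3 f.py
```

```text
t 16.95 Fx_f,Fy_f [-0.4 -0.6] Fz -4.8 M [-0.03  0.03 -0.01] local pos relay [ -8.7 -22.6] z 7.4 yaw -8.33 w 44.7
t 17.25 Fx_f,Fy_f [0.5 0.1] Fz -5.0 M [-0.07  0.    0.01] local pos relay [ -8.7 -22.3] z 7.4 yaw -8.34 w 44.5
```

```bash
python3 -m handwheel '[{"offset":[0,-0.4,0],"rot":[0,0,0],"claw":-1},{"offset":[0,0,0],"rot":[0,0,0],"claw":-1},{"offset":[0,0,0],"rot":[0,0,0],"claw":-1}]'>/dev/null; python3 f.py
python3 -m handwheel '[{"offset":[0,-0.4,0],"rot":[0,0,0],"claw":-1},{"offset":[0,0,0],"rot":[0,0,0],"claw":-1},{"offset":[0,0,0],"rot":[0,0,0],"claw":-1}]'>/dev/null; python3 f.py
python3 -m handwheel '[{"offset":[0,-0.4,0],"rot":[0,0,0],"claw":-1},{"offset":[0,0,0],"rot":[0,0,0],"claw":-1},{"offset":[0,0,0],"rot":[0,0,0],"claw":-1}]'>/dev/null; python3 f.py
```

```text
t 17.55 Fx_f,Fy_f [ 0.3 -0. ] Fz -4.1 M [-0.05 -0.01 -0.04] local pos relay [ -8.7 -21.9] z 7.4 yaw -8.34 w 44.4
t 17.85 Fx_f,Fy_f [ 0.9 -0. ] Fz -3.7 M [-0.04 -0.01  0.02] local pos relay [ -8.7 -21.5] z 7.4 yaw -8.34 w 44.4
t 18.15 Fx_f,Fy_f [0.1 0.3] Fz -4.4 M [-0.09  0.03  0.05] local pos relay [ -8.7 -21.1] z 7.4 yaw -8.33 w 44.3
```

```bash
python3 -m handwheel '[{"offset":[0,-0.4,0],"rot":[0,0,0],"claw":-1},{"offset":[0,0,0],"rot":[0,0,0],"claw":-1}]'>/dev/null; python3 f.py
python3 -m handwheel '[{"offset":[0,-0.4,0],"rot":[0,0,0],"claw":-1},{"offset":[0,0,0],"rot":[0,0,0],"claw":-1}]'>/dev/null; python3 f.py
python3 -m handwheel '[{"offset":[0,-0.4,0],"rot":[0,0,0],"claw":-1},{"offset":[0,0,0],"rot":[0,0,0],"claw":-1}]'>/dev/null; python3 f.py
python3 -c "
from h import *
for c,k in (('scene',(370,180,470,280)),('side',(170,230,310,310))):
    save(imaging.grab_frame(c),c+'_d.png',k,5)"
```

```text
t 18.35 Fx_f,Fy_f [-0.2  0.4] Fz -3.9 M [-0.03  0.02 -0.01] local pos relay [ -8.7 -20.7] z 7.4 yaw -8.33 w 44.3
t 18.55 Fx_f,Fy_f [-0.4  0.7] Fz -4.5 M [-0.1   0.03 -0.02] local pos relay [ -8.7 -20.3] z 7.4 yaw -8.33 w 44.5
t 18.75 Fx_f,Fy_f [ 0.7 -2.5] Fz -3.8 M [-0.38  0.05  0.02] local pos relay [ -8.7 -20.1] z 7.4 yaw -8.34 w 44.6
```

View pics/side_d.png

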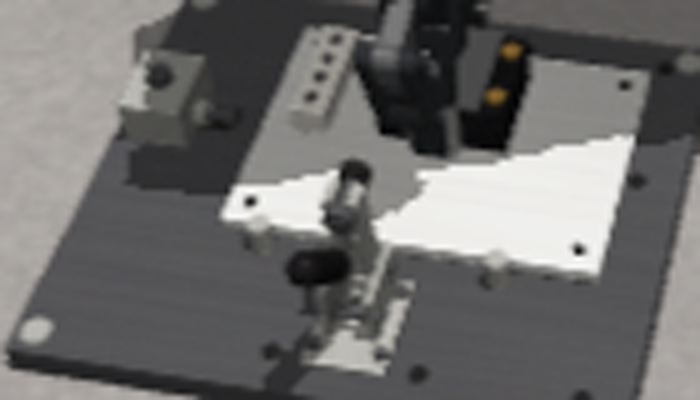

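View pics/scene_d.png

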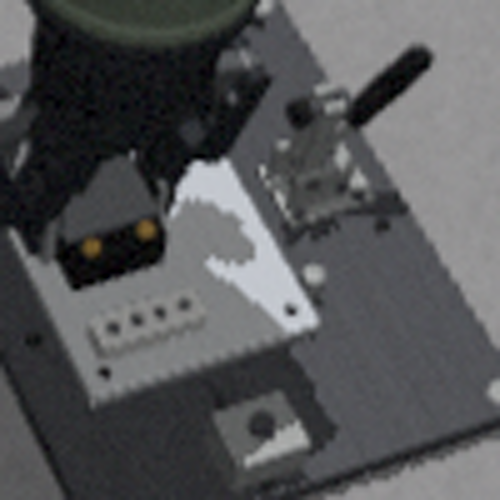

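The side view shows the bare edge up to the dowels at (258,232) and (493,265). The first -2.5 N has appeared. I'll push on gently in 0.2 mm steps.

```bash
python3 f.py; python3 -m handwheel '[{"offset":[0,-0.2,0],"rot":[0,0,0],"claw":-1},{"offset":[0,0,0],"rot":[0,0,0],"claw":-1}]'>/dev/null; python3 f.py
python3 -m handwheel '[{"offset":[0,-0.15,0],"rot":[0,0,0],"claw":-1},{"offset":[0,0,0],"rot":[0,0,0],"claw":-1}]'>/dev/null; python3 f.py
```

```text
t 18.85 Fx_f,Fy_f [ 0.2 -1.8] Fz -4.5 M [-0.52  0.02  0.09] local pos relay [ -8.7 -20.1] z 7.4 yaw -8.34 w 44.4
t 19.05 Fx_f,Fy_f [-0.6 -3.4] Fz -3.1 M [-0.95  0.05  0.1 ] local pos relay [ -8.7 -20. ] z 7.4 yaw -8.34 w 44.7
t 19.25 Fx_f,Fy_f [ 0.9 -5.5] Fz -3.6 M [-1.17  0.1   0.17] local pos relay [ -8.7 -20. ] z 7.4 yaw -8.35 w 44.7
```

```bash
python3 -m handwheel '[{"offset":[0,-0.05,0],"rot":[0,0,-0.15],"claw":-1},{"offset":[0,0,0],"rot":[0,0,0],"claw":-1}]'>/dev/null; python3 f.py
python3 -m handwheel '[{"offset":[0,-0.1,0],"rot":[0,0,-0.15],"claw":-1},{"offset":[0,0,0],"rot":[0,0,0],"claw":-1}]'>/dev/null; python3 f.py
```

```text
t 19.45 Fx_f,Fy_f [ 1.1 -5.8] Fz -3.5 M [-1.29 -0.04 -0.05] local pos relay [ -8.6 -20. ] z 7.4 yaw -8.22 w 44.4
t 19.65 Fx_f,Fy_f [ 2.2 -5.7] Fz -3.4 M [-1.36 -0.08 -0.33] local pos relay [ -8.5 -20. ] z 7.4 yaw -8.1 w 44.4
```

The moment shows both dowels sharing the load at a tool yaw of about -8.22°, so I'll go back to that and press a little more.

```bash
python3 -m handwheel '[{"offset":[0,-0.1,0],"rot":[0,0,0.12],"claw":-1},{"offset":[0,0,0],"rot":[0,0,0],"claw":-1},{"offset":[0,0,0],"rot":[0,0,0],"claw":-1}]'>/dev/null; python3 f.py;python3 f.py
python3 -m handwheel '[{"offset":[0,-0.1,0],"rot":[0,0,0],"claw":-1},{"offset":[0,0,0],"rot":[0,0,0],"claw":-1},{"offset":[0,0,0],"rot":[0,0,0],"claw":-1}]'>/dev/null; python3 f.py
```

```text
t 19.95 Fx_f,Fy_f [-0.2 -6.9] Fz -3.0 M [-1.54  0.01 -0.11] local pos relay [ -8.6 -19.9] z 7.4 yaw -8.2 w 44.6
t 19.95 Fx_f,Fy_f [-0.2 -6.9] Fz -3.0 M [-1.54  0.01 -0.11] local pos relay [ -8.6 -19.9] z 7.4 yaw -8.2 w 44.6
t 20.25 Fx_f,Fy_f [ 1.7 -6.9] Fz -2.5 M [-1.48  0.01 -0.08] local pos relay [ -8.6 -19.9] z 7.4 yaw -8.21 w 44.2
```

Both dowels are bearing, about 7 N in total. Now along the dowels towards the stop, with a firmer grip.

```bash
python3 -m handwheel '[{"offset":[0,0,0],"rot":[0,0,0],"claw":-1},{"offset":[0.5,0,0],"rot":[0,0,0],"claw":-1},{"offset":[0.5,0,0],"rot":[0,0,0],"claw":-1},{"offset":[0.5,0,0],"rot":[0,0,0],"claw":-1},{"offset":[0.5,0,0],"rot":[0,0,0],"claw":-1}]' 40 >/dev/null; python3 f.py
python3 -m handwheel '[{"offset":[0.7,0,0],"rot":[0,0,0],"claw":-1},{"offset":[0.7,0,0],"rot":[0,0,0],"claw":-1},{"offset":[0.7,0,0],"rot":[0,0,0],"claw":-1},{"offset":[0.7,0,0],"rot":[0,0,0],"claw":-1},{"offset":[0.7,0,0],"rot":[0,0,0],"claw":-1},{"offset":[0.5,0,0],"rot":[0,0,0],"claw":-1}]'>/dev/null; python3 f.py
```

```text
t 20.75 Fx_f,Fy_f [-8.9 -6.2] Fz 2.6 M [-1.14  1.7   0.12] local pos relay [ -8.1 -20. ] z 7.2 yaw -8.17 w 44.0
t 21.35 Fx_f,Fy_f [-10.9  -6.4] Fz 3.9 M [-1.05  1.93  0.15] local pos relay [ -4.6 -20. ] z 7.2 yaw -8.16 w 44.3
```

```bash
python3 m2.py e 23
```

```text
scene 0.65 1216 ((-3.09429931640625, 1.3326950073242188), (110.73853302001953, 160.50392150878906), 89.42103576660156) z 23.280029648550418
scene 0.6 322 ((12.647285461425781, 20.089431762695312), (199.72491455078125, 243.28868103027344), 89.29167175292969) z 18.740972529853906
side 0.59 2070 ((-6.73052978515625, 0.34748077392578125), (112.65704345703125, 160.44772338867188), 89.75331115722656) z 23.04775937538084
```

View pics/scene_e.png

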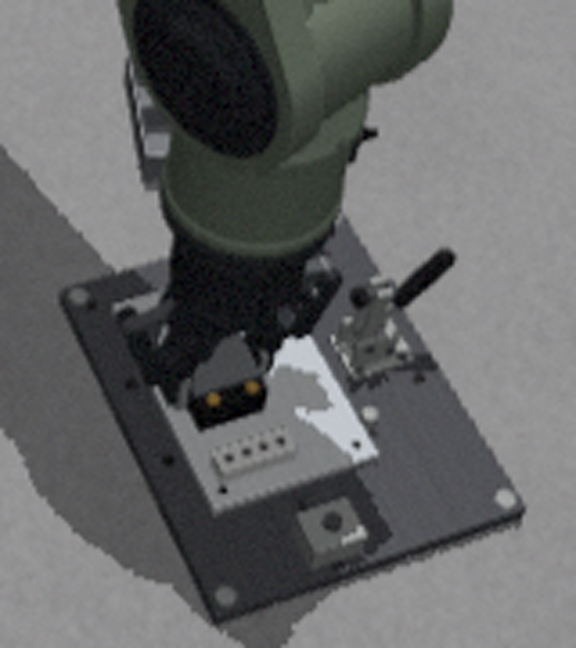

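```bash
python3 -m handwheel '[{"offset":[0.4,0,-0.3],"rot":[0,0,0],"claw":-1},{"offset":[0.5,0,0],"rot":[0,0,0],"claw":-1},{"offset":[0.5,0,0],"rot":[0,0,0],"claw":-1},{"offset":[0.5,0,0],"rot":[0,0,0],"claw":-1}]'>/dev/null; python3 f.py
python3 -m handwheel '[{"offset":[0.5,0,0],"rot":[0,0,0],"claw":-1},{"offset":[0.5,0,0],"rot":[0,0,0],"claw":-1}]'>/dev/null; python3 f.py
python3 -m handwheel '[{"offset":[0.4,0,0],"rot":[0,0,0],"claw":-1},{"offset":[0.3,0,0],"rot":[0,0,0],"claw":-1}]'>/dev/null; python3 f.py
```

```text
t 21.95 Fx_f,Fy_f [-6.1 -5.9] Fz -1.2 M [-1.19  1.42  0.1 ] local pos relay [ -2.2 -20. ] z 7.4 yaw -8.17 w 44.5
t 22.15 Fx_f,Fy_f [-5.4 -4.8] Fz -2.6 M [-1.2   1.39  0.16] local pos relay [ -1.2 -20. ] z 7.4 yaw -8.17 w 44.4
t 22.35 Fx_f,Fy_f [-6.5 -6.3] Fz -1.6 M [-1.24  1.39  0.1 ] local pos relay [ -0.5 -20. ] z 7.4 yaw -8.17 w 44.3
```

```bash
python3 -m handwheel '[{"offset":[0.4,0,0],"rot":[0,0,0],"claw":-1}]'>/dev/null; python3 f.py
python3 -m handwheel '[{"offset":[0.4,0,0],"rot":[0,0,0],"claw":-1}]'>/dev/null; python3 f.py
python3 -m handwheel '[{"offset":[0.4,0,0],"rot":[0,0,0],"claw":-1}]'>/dev/null; python3 f.py
python3 -m handwheel '[{"offset":[0.3,0,0],"rot":[0,0,0],"claw":-1}]'>/dev/null; python3 f.py
```

```text
t 22.45 Fx_f,Fy_f [-6.  -6.6] Fz -1.1 M [-1.14  1.39  0.14] local pos relay [ -0.1 -20. ] z 7.4 yaw -8.17 w 44.3
t 22.55 Fx_f,Fy_f [-6.1 -5.9] Fz -1.0 M [-1.13  1.41  0.19] local pos relay [  0.3 -20. ] z 7.4 yaw -8.16 w 44.3
t 22.65 Fx_f,Fy_f [-6.3 -6.9] Fz -0.8 M [-1.17  1.46  0.14] local pos relay [  0.7 -19.9] z 7.4 yaw -8.17 w 44.4
t 22.75 Fx_f,Fy_f [-5.8 -5.3] Fz -1.3 M [-1.21  1.38  0.15] local pos relay [  1. -20.] z 7.4 yaw -8.17 w 44.6
```

```bash
python3 -m handwheel '[{"offset":[0.3,0,0],"rot":[0,0,0],"claw":-1}]'>/dev/null; python3 f.py
python3 -m handwheel '[{"offset":[0.3,0,0],"rot":[0,0,0],"claw":-1}]'>/dev/null; python3 f.py
python3 -m handwheel '[{"offset":[0.3,0,0],"rot":[0,0,0],"claw":-1}]'>/dev/null; python3 f.py
python3 -m handwheel '[{"offset":[0.3,0,0],"rot":[0,0,0],"claw":-1}]'>/dev/null; python3 f.py
python3 -c "
from h import *
fr=imaging.grab_frame('side'); save(fr,'side_f.png',(170,230,310,310),5)"
```

```text
t 22.85 Fx_f,Fy_f [-6.5 -6.4] Fz -1.7 M [-1.12  1.44  0.17] local pos relay [  1.2 -20. ] z 7.3 yaw -8.17 w 44.5
t 22.95 Fx_f,Fy_f [-6.3 -7. ] Fz -1.9 M [-1.14  1.43  0.16] local pos relay [  1.6 -20. ] z 7.3 yaw -8.17 w 44.3
t 23.05 Fx_f,Fy_f [-6.2 -6.1] Fz -0.9 M [-1.18  1.37  0.15] local pos relay [  1.9 -20. ] z 7.3 yaw -8.17 w 44.5
t 23.15 Fx_f,Fy_f [-6.5 -5.2] Fz -0.6 M [-1.16  1.46  0.17] local pos relay [  2.2 -20. ] z 7.3 yaw -8.17 w 44.5
```

View pics/side_f.png

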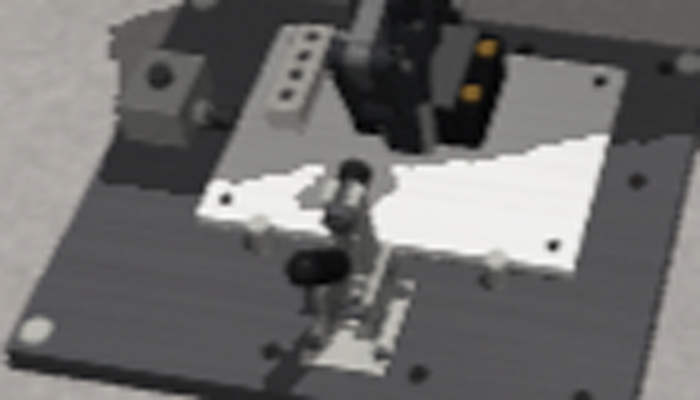

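The side view still shows a small gap between the plate end (about (232,110)) and the screw head (about (210,110)), so I'll continue.

```bash
for i in 1; do python3 -m handwheel '[{"offset":[0.3,0,0],"rot":[0,0,0],"claw":-1}]'>/dev/null; python3 f.py
python3 -m handwheel '[{"offset":[0.3,0,0],"rot":[0,0,0],"claw":-1}]'>/dev/null; python3 f.py
python3 -m handwheel '[{"offset":[0.3,0,0],"rot":[0,0,0],"claw":-1}]'>/dev/null; python3 f.py
python3 -m handwheel '[{"offset":[0.3,0,0],"rot":[0,0,0],"claw":-1}]'>/dev/null; python3 f.py; done
```

```text
t 23.3 Fx_f,Fy_f [-7.7 -6.8] Fz -0.9 M [-1.23  1.39  0.2 ] local pos relay [  2.4 -19.9] z 7.3 yaw -8.16 w 44.4
t 23.4 Fx_f,Fy_f [-6.3 -6.4] Fz -0.7 M [-1.17  1.46  0.1 ] local pos relay [  2.8 -20. ] z 7.4 yaw -8.16 w 44.2
t 23.5 Fx_f,Fy_f [-6.2 -6.5] Fz -1.6 M [-1.21  1.42  0.17] local pos relay [  3.1 -20. ] z 7.4 yaw -8.17 w 44.0
t 23.6 Fx_f,Fy_f [-6.6 -5.6] Fz -1.0 M [-1.14  1.37  0.19] local pos relay [  3.4 -19.9] z 7.4 yaw -8.16 w 44.2
```

```bash
for i in 1; do python3 -m handwheel '[{"offset":[0.3,0,0],"rot":[0,0,0],"claw":-1}]'>/dev/null; python3 f.py
python3 -m handwheel '[{"offset":[0.3,0,0],"rot":[0,0,0],"claw":-1}]'>/dev/null; python3 f.py
python3 -m handwheel '[{"offset":[0.3,0,0],"rot":[0,0,0],"claw":-1}]'>/dev/null; python3 f.py
python3 -m handwheel '[{"offset":[0.3,0,0],"rot":[0,0,0],"claw":-1}]'>/dev/null; python3 f.py; done
```

```text
t 23.7 Fx_f,Fy_f [-7.7 -5.1] Fz -1.1 M [-1.05  1.77  0.18] local pos relay [  3.6 -20. ] z 7.4 yaw -8.17 w 44.2
t 23.8 Fx_f,Fy_f [-10.4  -5.9] Fz 2.3 M [-1.    2.05  0.14] local pos relay [  3.6 -20. ] z 7.3 yaw -8.16 w 44.5
t 23.9 Fx_f,Fy_f [-12.  -6.] Fz 4.2 M [-0.92  2.35  0.14] local pos relay [  3.6 -20. ] z 7.3 yaw -8.16 w 44.5
t 24.0 Fx_f,Fy_f [-14.5  -6.2] Fz 5.1 M [-0.79  2.61  0.1 ] local pos relay [  3.7 -20. ] z 7.3 yaw -8.16 w 44.3
```

The motion stalls at x = 3.6 while the force climbs, so the plate is on the stop with about 8 N. I'll hold it, ease off slightly, then open.

```bash
python3 -m handwheel '[{"offset":[0,0,0],"rot":[0,0,0],"claw":-1},{"offset":[0,0,0],"rot":[0,0,0],"claw":-1},{"offset":[0,0,0],"rot":[0,0,0],"claw":-1}]'>/dev/null; python3 f.py
python3 -m handwheel '[{"offset":[-0.5,0,-0.2],"rot":[0,0,0],"claw":-1},{"offset":[0,0,0],"rot":[0,0,0],"claw":-1}]'>/dev/null; python3 f.py
python3 m2.py g 23
```

```text
t 24.3 Fx_f,Fy_f [-11.9  -6.5] Fz 3.1 M [-0.93  2.4   0.15] local pos relay [  3.6 -20. ] z 7.3 yaw -8.15 w 44.1
t 24.5 Fx_f,Fy_f [-7.5 -5.3] Fz -2.0 M [-1.06  1.76  0.14] local pos relay [  3.7 -20. ] z 7.5 yaw -8.16 w 44.3
scene 0.94 1227 ((4.175933837890625, 0.8066368103027344), (160.66632080078125, 110.8782730102539), 0.12496335804462433) z 23.43907929370981
side 0.95 2086 ((1.2448806762695312, 0.861175537109375), (162.35833740234375, 113.5381088256836), 1.5074691772460938) z 23.311961715784257
```

View pics/side_g.png

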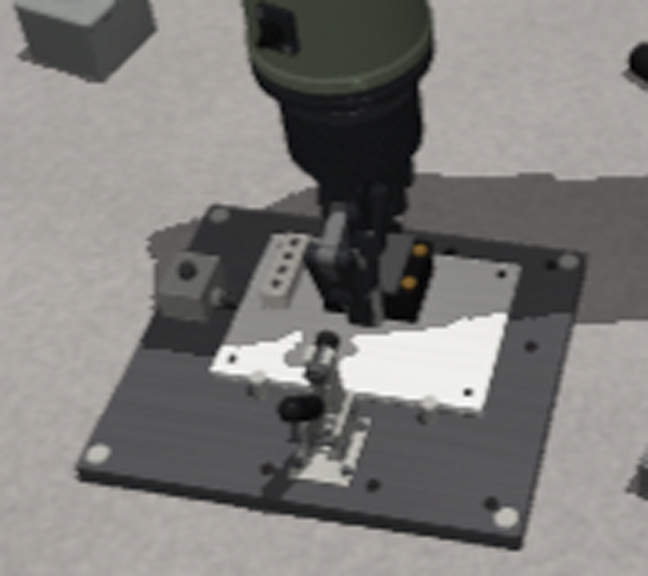

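```bash
python3 -m handwheel '[{"offset":[0.4,0,-0.1],"rot":[0,0,0],"claw":-1},{"offset":[0.3,0,0],"rot":[0,0,0],"claw":-1}]'>/dev/null; python3 f.py
python3 -m handwheel '[{"offset":[0.3,0,0],"rot":[0,0,0],"claw":-1},{"offset":[0,0,0],"rot":[0,0,0],"claw":-1},{"offset":[0,0,0],"rot":[0,0,0],"claw":-1},{"offset":[0,0,0],"rot":[0,0,0],"claw":-1}]'>/dev/null; python3 f.py
```

```text
t 24.9 Fx_f,Fy_f [-13.8  -5.6] Fz 2.0 M [-0.76  2.73  0.17] local pos relay [  3.7 -20. ] z 7.4 yaw -8.15 w 44.5
t 25.3 Fx_f,Fy_f [-14.2  -6.1] Fz 2.6 M [-0.82  2.82  0.16] local pos relay [  3.7 -20. ] z 7.4 yaw -8.15 w 44.6
```

```bash
python3 -m handwheel '[{"offset":[-0.4,0,-0.2],"rot":[0,0,0],"claw":-1},{"offset":[0,0,0],"rot":[0,0,0],"claw":-1}]' 20 >/dev/null; python3 f.py
python3 -m handwheel '[{"offset":[0,0,0],"rot":[0,0,0],"claw":1},{"offset":[0,0,0],"rot":[0,0,0],"claw":1},{"offset":[0,0,0],"rot":[0,0,0],"claw":1},{"offset":[0,0,0],"rot":[0,0,0],"claw":1},{"offset":[0,0,0],"rot":[0,0,0],"claw":1}]'; python3 f.py; python3 m2.py h 23; python3 -c "
from h import *
save(imaging.grab_frame('wrist'),'wrist_h.png')"
```

```text
t 25.5 Fx_f,Fy_f [-10.4  -5.5] Fz -1.7 M [-0.95  2.3   0.14] local pos relay [  3.7 -20. ] z 7.6 yaw -8.15 w 44.5
clock: 26.0
position: [0.5345, 0.0556, 0.0083]
tool_rot: [-3.141, -0.0, -0.142]
force: [0.3, 0.3, 0.5]
grip_width: 0.0848
t 26.0 Fx_f,Fy_f [0.2 0.3] Fz 0.5 M [-0.03  0.03 -0.04] local pos relay [  6.3 -19. ] z 8.3 yaw -8.15 w 84.8
scene 0.79 1262 ((4.443183898925781, 0.7426986694335938), (158.70745849609375, 110.88450622558594), 0.04366372898221016) z 23.378160053131978
side 0.62 1966 ((1.465667724609375, 0.2711067199707031), (160.91969299316406, 111.357421875), 0.45140841603279114) z 23.004753930411127
```

View pics/wrist_h.png

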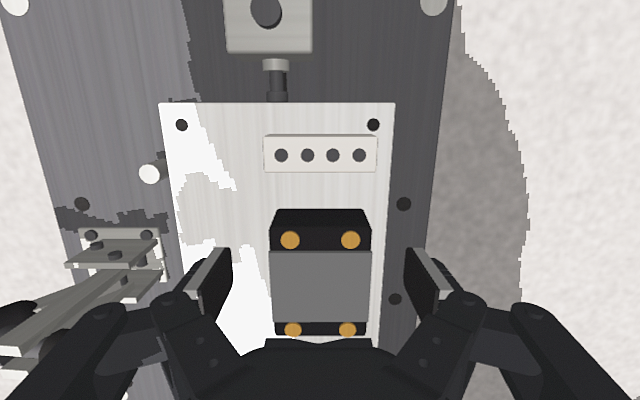

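The wrist view shows the fingers clear of the relay on both sides. The plate's edge is at the dowel (150,172), its end is on the stop screw at (278,100), and the plate has not moved. Lifting straight up, then closing.

```bash
python3 -m handwheel '[{"offset":[0,0,-8],"rot":[0,0,0],"claw":1},{"offset":[0,0,-18],"rot":[0,0,0],"claw":1},{"offset":[0,0,-25],"rot":[0,0,0],"claw":1},{"offset":[0,0,-25],"rot":[0,0,0],"claw":1},{"offset":[0,0,-25],"rot":[0,0,0],"claw":1},{"offset":[0,0,-20],"rot":[0,0,0],"claw":1},{"offset":[0,0,-10],"rot":[0,0,0],"claw":-1},{"offset":[0,0,0],"rot":[0,0,0],"claw":-1},{"offset":[0,0,0],"rot":[0,0,0],"claw":-1},{"offset":[0,0,0],"rot":[0,0,0],"claw":-1},{"offset":[0,0,0],"rot":[0,0,0],"claw":-1},{"offset":[0,0,0],"rot":[0,0,0],"claw":-1}]' ; python3 d.py 548.2 190 138 -8.15; python3 m2.py i 23;python3 -c "
from h import *
save(imaging.grab_frame('wrist'),'wrist_i.png')"
```

```text
clock: 27.45
position: [0.534, 0.0554, 0.1386]
tool_rot: [3.141, 0.001, -0.142]
force: [0.7, -0.0, 1.2]
grip_width: -0.0002
t 27.45 p [534.   55.4 138.6] rpy deg [ 1.7998e+02  5.0000e-02 -8.1600e+00] F [ 0.7 -0.   1.2] w -0.0002
offset in tool now [  -5.  -135.3    0.6]
rot z tool -0.008524338697553091
offset after turn [  -5.  -135.3    0.6]
scene 0.67 2146 ((2.7270965576171875, 1.5888214111328125), (162.87588500976562, 113.29225158691406), 0.21682797372341156) z 23.3471567571632
side 0.72 2161 ((1.1427841186523438, 0.1845550537109375), (160.26602172851562, 112.21171569824219), 0.45657700300216675) z 23.0554847887815
```

View pics/wrist_i.png

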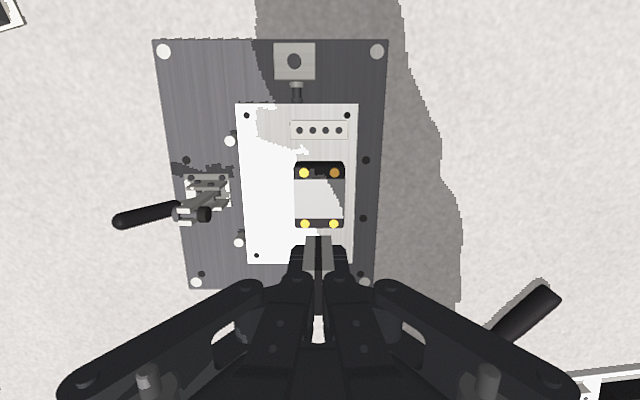

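The view from above shows the plate home: its left edge is against the dowels at (230,141) and (239,243), its end is at the screw (297,100), and the clamp is open with the handle at (145,215). Moving over the handle.

```bash
python3 -m handwheel '[{"offset":[-1,-10,0],"rot":[0,0,0],"claw":-1},{"offset":[-1,-25,0],"rot":[0,0,0],"claw":-1},{"offset":[-1,-25,0],"rot":[0,0,0],"claw":-1},{"offset":[-1,-25,0],"rot":[0,0,0],"claw":-1},{"offset":[-1,-25,0],"rot":[0,0,0],"claw":-1},{"offset":[0,-18,0],"rot":[0,0,0],"claw":-1},{"offset":[0,-7,0],"rot":[0,0,0],"claw":-1},{"offset":[0,0,0],"rot":[0,0,0],"claw":-1},{"offset":[0,0,0],"rot":[0,0,0],"claw":-1}]' ; python3 d.py 548.2 190 90 -8.15; python3 -c "
from h import *
save(imaging.grab_frame('wrist'),'wrist_j.png')
save(imaging.grab_frame('side'),'side_j.png',(150,170,330,330),3.6)"
```

```text
clock: 28.6
position: [0.5485, 0.1887, 0.1391]
tool_rot: [3.141, 0.0, -0.143]
force: [-0.6, -0.5, -0.0]
grip_width: -0.0001
t 28.6 p [548.5 188.7 139.1] rpy deg [179.96   0.    -8.21] F [-0.6 -0.5 -0. ] w -0.0001
offset in tool now [-0.4 -1.3 49.1]
rot z tool -0.05951548511452387
offset after turn [-0.4 -1.3 49.1]
```

View pics/wrist_j.png

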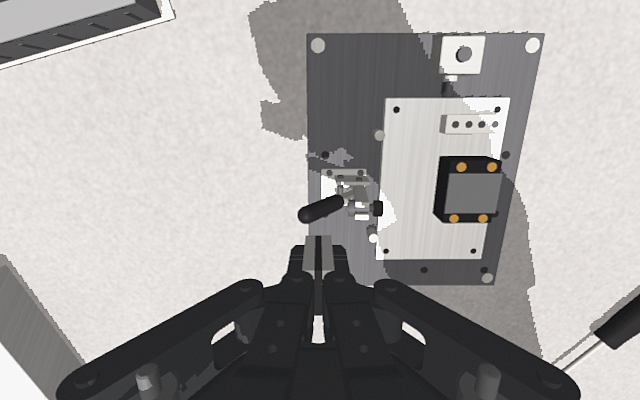

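View pics/side_j.png

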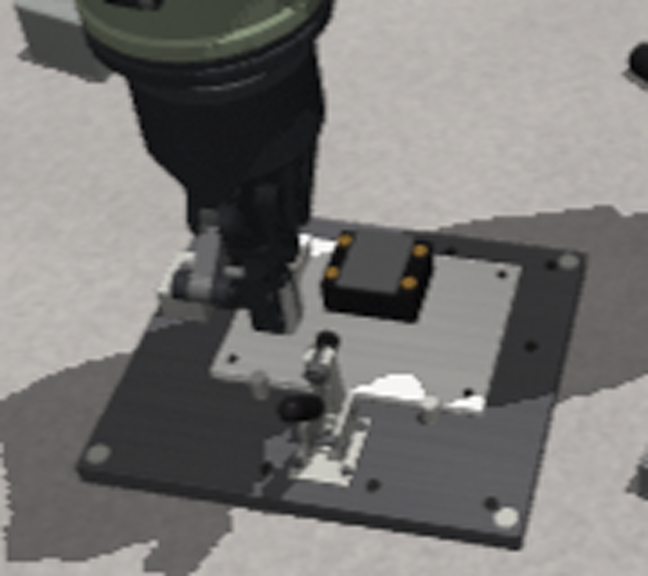

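The fingers are above the grip, which shows at (320,208) under the finger column at 318. Going down in stages.

```bash
python3 -m handwheel '[{"offset":[0,-1,10],"rot":[0,0,0],"claw":-1},{"offset":[0,0,15],"rot":[0,0,0],"claw":-1},{"offset":[0,0,15],"rot":[0,0,0],"claw":-1},{"offset":[0,0,7],"rot":[0,0,0],"claw":-1},{"offset":[0,0,3],"rot":[0,0,0],"claw":-1},{"offset":[0,0,0],"rot":[0,0,0],"claw":-1}]' >/dev/null; python3 f.py
python3 -m handwheel '[{"offset":[0,0,2],"rot":[0,0,0],"claw":-1},{"offset":[0,0,2],"rot":[0,0,0],"claw":-1},{"offset":[0,0,2],"rot":[0,0,0],"claw":-1}]' >/dev/null; python3 f.py
```

```text
t 29.3 Fx_f,Fy_f [-0.8 -3.7] Fz 2.7 M [-0.67  0.15  0.  ] local pos relay [  0.7 116.4] z 89.1 yaw -8.17 w -0.1
t 29.6 Fx_f,Fy_f [-7.5 14.6] Fz 26.9 M [3.76 1.09 0.02] local pos relay [  1.7 120.2] z 85.3 yaw -8.08 w -0.2
```

The side force is unexpected, so I'll look before pressing further.

```bash
python3 -c "
from h import *
save(imaging.grab_frame('wrist'),'wrist_k.png',(200,120,440,340),3.3)
save(imaging.grab_frame('side'),'side_k.png',(170,200,290,330),4.5)
save(imaging.grab_frame('scene'),'scene_k.png',(360,120,490,270),4)"; python3 f.py
```

```text
t 29.75 Fx_f,Fy_f [-5.3 11.6] Fz 21.4 M [ 2.97  0.8  -0.01] local pos relay [  1.7 120.4] z 85.4 yaw -8.06 w 0.2
```

View pics/wrist_k.png

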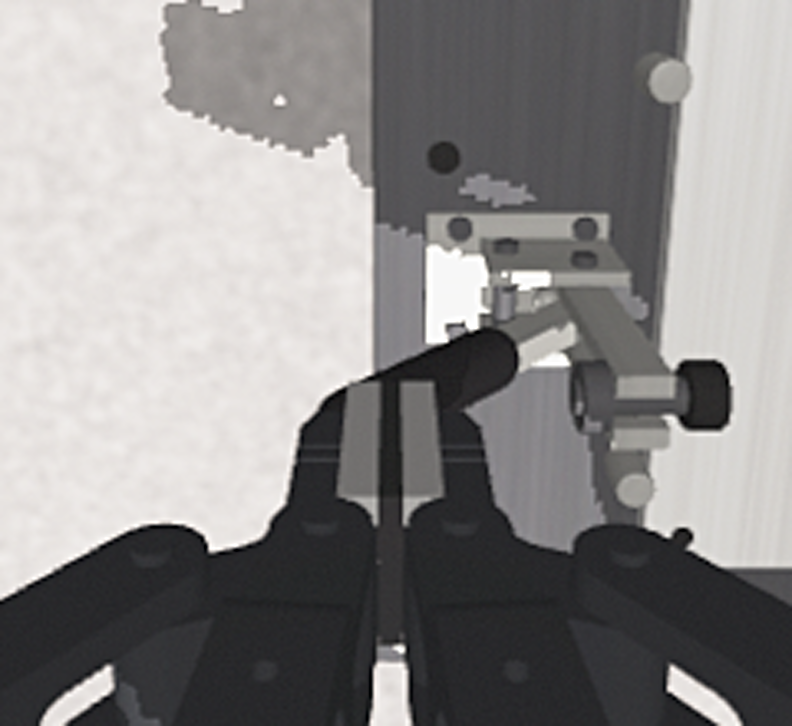

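View pics/scene_k.png

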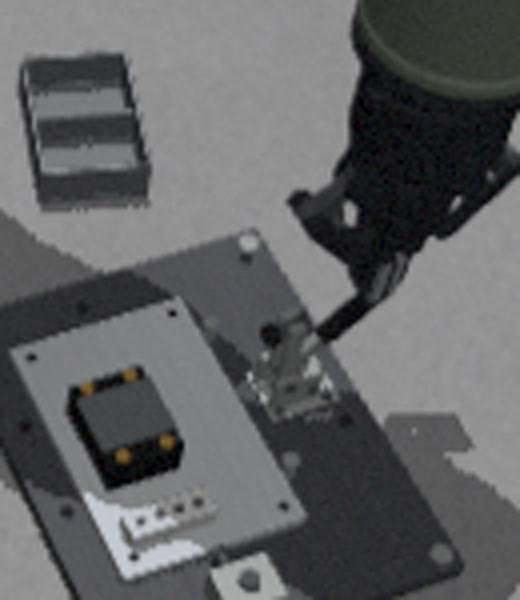

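View pics/side_k.png

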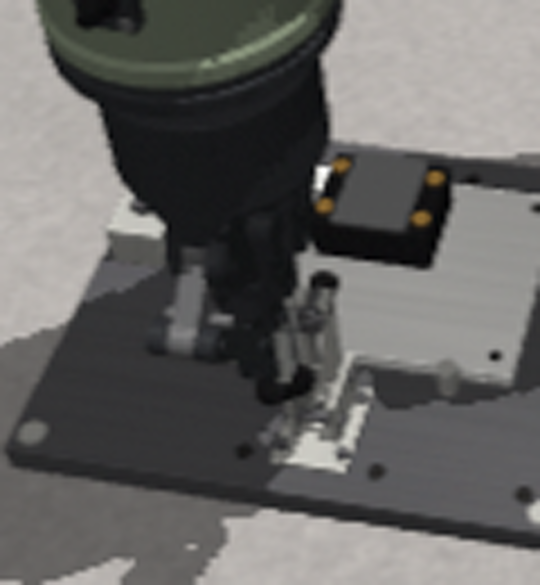

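The scene view shows the fingertip resting on the very end of the grip near (400,265). As the handle turns, its end drags the finger outwards by friction. I'll back off and press about 8 mm further in, so the finger bears on the grip's upper side.

```bash
python3 -m handwheel '[{"offset":[0,0,-7],"rot":[0,0,0],"claw":-1},{"offset":[0,0,-8],"rot":[0,0,0],"claw":-1},{"offset":[0,0,0],"rot":[0,0,0],"claw":-1},{"offset":[0,8,0],"rot":[0,0,0],"claw":-1},{"offset":[0,0,0],"rot":[0,0,0],"claw":-1},{"offset":[0,0,0],"rot":[0,0,0],"claw":-1}]' >/dev/null; python3 f.py
python3 -m handwheel '[{"offset":[0,0,5],"rot":[0,0,0],"claw":-1},{"offset":[0,0,3],"rot":[0,0,0],"claw":-1},{"offset":[0,0,2],"rot":[0,0,0],"claw":-1},{"offset":[0,0,0],"rot":[0,0,0],"claw":-1}]' >/dev/null; python3 f.py
python3 -m handwheel '[{"offset":[0,0,2],"rot":[0,0,0],"claw":-1},{"offset":[0,0,2],"rot":[0,0,0],"claw":-1},{"offset":[0,0,2],"rot":[0,0,0],"claw":-1}]' >/dev/null; python3 f.py
```

```text
t 30.35 Fx_f,Fy_f [-0.5 -0.3] Fz 0.7 M [ 0.   -0.   -0.02] local pos relay [  0.8 108.2] z 97.9 yaw -8.2 w -0.0
t 30.75 Fx_f,Fy_f [-0.3 -0.7] Fz -0.7 M [-0.02 -0.03 -0.  ] local pos relay [  0.5 108.8] z 87.7 yaw -8.15 w 0.1
t 31.05 Fx_f,Fy_f [-0.8 -0.6] Fz 4.4 M [-0.15  0.04 -0.03] local pos relay [  0.8 108.8] z 82.1 yaw -8.16 w 0.5
```

```bash
python3 -m handwheel '[{"offset":[0,0,2],"rot":[0,0,0],"claw":-1},{"offset":[0,0,2],"rot":[0,0,0],"claw":-1}]' >/dev/null; python3 f.py
python3 -m handwheel '[{"offset":[0,0,2],"rot":[0,0,0],"claw":-1},{"offset":[0,0,2],"rot":[0,0,0],"claw":-1}]' >/dev/null; python3 f.py
```

```text
t 31.25 Fx_f,Fy_f [-0.  -1.5] Fz 7.3 M [-0.25  0.09  0.01] local pos relay [  1.2 108.8] z 78.5 yaw -8.17 w 0.1
t 31.45 Fx_f,Fy_f [-0.3 -0.6] Fz 8.2 M [-0.2   0.03 -0.02] local pos relay [  1.3 108.9] z 74.6 yaw -8.17 w 0.2
```

Pressing well now: 8 N, no side force. Continuing.

```bash
python3 -m handwheel '[{"offset":[0,0,3],"rot":[0,0,0],"claw":-1},{"offset":[0,0,3],"rot":[0,0,0],"claw":-1}]' >/dev/null; python3 f.py
python3 -m handwheel '[{"offset":[0,0,3],"rot":[0,0,0],"claw":-1},{"offset":[0,0,3],"rot":[0,0,0],"claw":-1}]' >/dev/null; python3 f.py
python3 -m handwheel '[{"offset":[0,0,3],"rot":[0,0,0],"claw":-1},{"offset":[0,0,3],"rot":[0,0,0],"claw":-1}]' >/dev/null; python3 f.py
```

```text
t 31.65 Fx_f,Fy_f [ 0.2 -1.9] Fz 8.9 M [-0.18  0.01 -0.04] local pos relay [  1.4 108.9] z 68.6 yaw -8.17 w -0.3
t 31.85 Fx_f,Fy_f [ 0.1 -1.3] Fz 8.1 M [-0.09 -0.04  0.03] local pos relay [  1.4 109.1] z 62.6 yaw -8.16 w -0.1
t 32.05 Fx_f,Fy_f [-0. -0.] Fz 6.0 M [ 0.15 -0.03 -0.01] local pos relay [  1.3 109.2] z 56.5 yaw -8.16 w 0.1
```

```bash
python3 -m handwheel '[{"offset":[0,0,3],"rot":[0,0,0],"claw":-1},{"offset":[0,0,3],"rot":[0,0,0],"claw":-1}]' >/dev/null; python3 f.py
python3 -m handwheel '[{"offset":[0,0,3],"rot":[0,0,0],"claw":-1},{"offset":[0,0,2],"rot":[0,0,0],"claw":-1},{"offset":[0,0,0],"rot":[0,0,0],"claw":-1},{"offset":[0,0,0],"rot":[0,0,0],"claw":-1}]' >/dev/null; python3 f.py;python3 -c "
from h import *
save(imaging.grab_frame('scene'),'scene_l.png',(360,120,490,270),4)
save(imaging.grab_frame('wrist'),'wrist_l.png')"
```

```text
t 32.25 Fx_f,Fy_f [-0.4  0.5] Fz 1.9 M [ 0.14 -0.01  0.01] local pos relay [  1. 109.] z 50.2 yaw -8.15 w 0.3
t 32.65 Fx_f,Fy_f [0.5 0.3] Fz -0.5 M [-0.   -0.02 -0.03] local pos relay [  0.7 108.7] z 45.1 yaw -8.16 w 0.0
```

View pics/wrist_l.png

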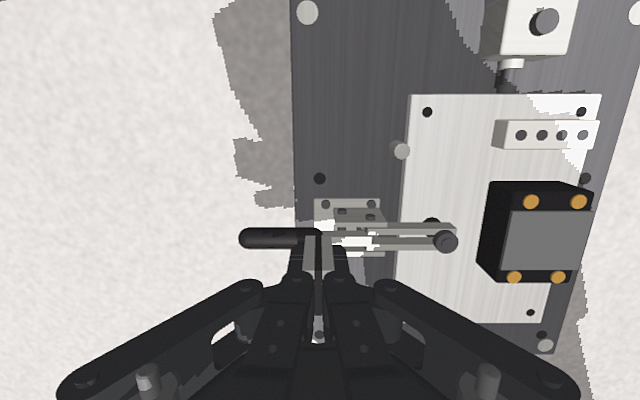

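The clamp has snapped over: the handle lies level at (275,238) and the foot is on the plate at (440,242). Lifting away and checking.

```bash
python3 -m handwheel '[{"offset":[0,0,-10],"rot":[0,0,0],"claw":-1},{"offset":[0,0,-20],"rot":[0,0,0],"claw":-1},{"offset":[0,0,-25],"rot":[0,0,0],"claw":-1},{"offset":[0,0,-25],"rot":[0,0,0],"claw":-1},{"offset":[0,0,-20],"rot":[0,0,0],"claw":-1},{"offset":[0,0,-10],"rot":[0,0,0],"claw":-1},{"offset":[0,0,0],"rot":[0,0,0],"claw":-1}]' ; python3 m2.py m 23; python3 -c "
from h import *
save(imaging.grab_frame('wrist'),'wrist_m.png')
fr=imaging.grab_frame('scene'); save(fr,'scene_m0.png')
a=np.radians(-8.3); R=np.array([[np.cos(a),-np.sin(a)],[np.sin(a),np.cos(a)]]); o=np.array([.531,.0753])
for c in ('scene','side'):
    W=cloud(imaging.grab_frame(c)).reshape(-1,3); W=W[~np.isnan(W[:,0])]; L=(W[:,:2]-o)@R*1e3; z=W[:,2]*1e3
    m=(abs(L[:,0])<12)&(L[:,1]>100)&(L[:,1]<165)&(z>25)&(z<120); print(c,'handle z',np.percentile(z[m],[5,50,95]).round(1),'ymax',L[m,1].max().round(1))
"
```

```text
clock: 33.45
position: [0.5481, 0.1831, 0.1567]
tool_rot: [-3.14, -0.002, -0.142]
force: [0.2, -0.3, -0.3]
grip_width: -0.0
scene 0.92 2028 ((3.4911422729492188, 0.380615234375), (161.4867706298828, 110.80091857910156), 0.19023126363754272) z 23.412979292387725
side 0.97 2029 ((1.4144515991210938, 0.4083099365234375), (160.4017791748047, 111.94066619873047), 0.09313222020864487) z 22.981898295960313
scene handle z [41.2 46.7 51.1] ymax 155.8
side handle z [42.7 46.9 49.1] ymax 156.6
```

View pics/wrist_m.png

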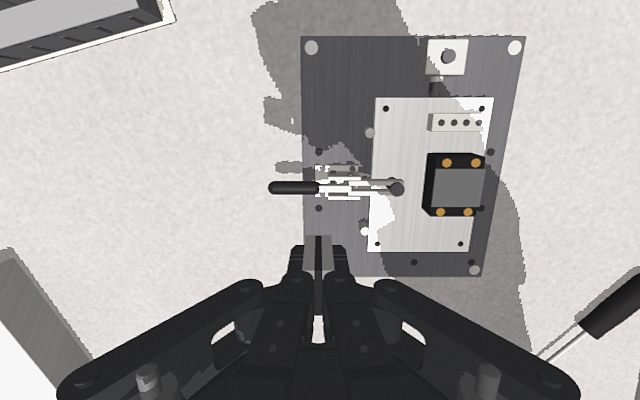

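View pics/side_m.png

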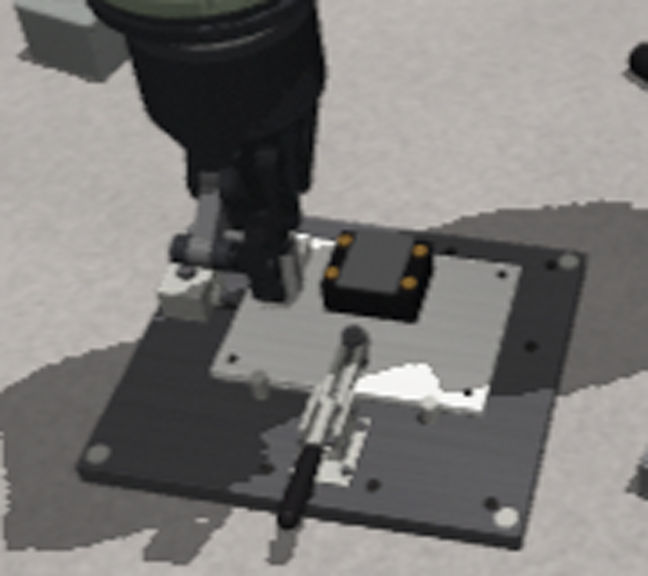

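View pics/scene_m0.png

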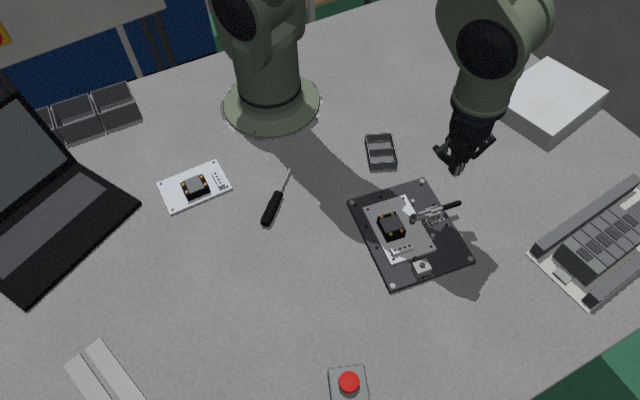

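The plate is unmoved, with the handle level (top about 49 mm, reaching y = 156). The screwdriver (272,208), stop box (349,382) and tray (380,150) are where they started, and the hand is clear. Handing in.

```bash
python3 -c "
from h import *
print(bot.job_done())"
```

```text
the job is handed in; nothing more can be done
None
```

I loaded the farther of the two look-alike plates in the fixture, clamped it, and handed the job in at about 34 s. The hand-in reports no verdict, so what follows is from my own readings.

- **Dowels:** I pushed the bare edge on until the moment reading showed both dowels sharing the load, about 6–7 N in total.
- **End stop:** I slid the plate along until it stalled. The push read about 14 N against a drag of about 6 N, so roughly 6–8 N on the stop. The stop force is inferred from these readings, not measured.
- **Clamp:** It snapped over, and the pictures show the handle level (top about 49 mm) with the foot on the plate. I did not measure the foot's force.
- **Final position:** After release and clamping, the cameras put the plate at fixture y ≈ +0.4 mm, square within 0.2°. The two cameras put its x at 3.5 and 1.4 mm, so they disagree by about 2 mm. The arm's own reading at the stop was 3.7 mm. Neither camera showed the plate move more than about 1 mm between release and the end.
- **Surroundings:** The bystanders look undisturbed in the last picture, and the arm touches nothing.

Three things did not go as described:
- **First grasp missed:** The shut fingertips lie about 18 mm behind the reported TCP, not 19 mm ahead of it, so the fingers closed above the relay. I corrected this by going lower.
- **First press on the handle:** It caught the grip's end and dragged the finger sideways (about 27 N down, 15 N sideways). I backed off and pressed 8 mm further in, at 4–9 N.
- **Setting down:** The plate pressed on the bed with about 18 N for a moment. I eased this off before sliding it.

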